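# Wedge up a leg blank on the taper sled

### The arm

A 6-joint arm with a two-finger parallel gripper is mounted at the origin on the work surface. World frame = base frame: x ahead of the robot, y to its left, z up, the work surface at z = 0. Lengths are in mm, angles in rad, forces in N, time in s.
With the tool pointing down it reaches from about 350 to 875 mm from the base axis. Payload 4.2 kg.
Tool frame: the origin (TCP) lies at the very end of the fingers, on their centre line; the grasp point (between the pads) lies arm.grip_depth behind it (arm.grip_depth is the distance from the TCP to the grasp point, in mm); x points along the fingers, y is the direction in which the jaws open and shut, and the axes are right-handed (so a half turn about x gives the same grasp; the last joint's range is limited). The gripper opens to 85 mm and grips with 20 to 120 N. Pads are 22 mm wide; open, the fingers measure 114 mm over their backs; the gripper's body (76 mm by 85 mm) begins 54 mm behind the grasp point. The pads swing forward as they close: fully open they stand 13 mm farther back than shut.
Start: joints at [-1.088, 0.385, 0.008, 0, -1.194, -0.259], TCP at [138.728, -609.388, 231.312] pointing down, gripper open.
Joint ranges: [-3.14, 3.14], [-1.21, 2.06], [-1.07, 1.41], [-3.16, 2.05], [-2.99, -0.16], [-3.1, 3.1]. Speed limits (rad/s): [2.79, 2.79, 3.14, 3.14, 3.14, 3.14].

### API

Orientations are given as a unit quaternion [x, y, z, w].
In Python, from bench import arm, get_image, models gives the robot as it stands.
- The arm moves only by the tool arm_command, never from a script. Its argument "rows" is a list of rows, each an object of numbers: "dx", "dy", "dz": the shift along the tool's x, y, z in m; "wx", "wy", "wz": the turn, a rotation vector about the tool's x, y, z in degrees; "gripper": the closure, from -1 (fully open) to 1 (shut). A call has exactly 8 rows; each row is the pose to reach, as a shift and turn from the pose measured when the call began, along the tool's axes at that moment; what a row does not reach only later rows make up. A row lasts 1/10 s, in which the tool goes at most 50 mm and 8.59 degrees, less where a joint would pass 70% of its speed; a pose out of reach is approached as far as the arm can. A call with a gripper value outside its range is refused whole. The fingers move at their own pace and stop on an object; the grip force is fixed at half the most. Time passes only in rows, so rows that repeat a pose let the fingers close, or fill a call up. It gives the time, the measured TCP pose, the force and the opening at its end, in the units of the state.
- arm.read_state(): the state, without advancing time (a new reading comes with each control period).
- get_image(name): name is "scene" or "top" or "wrist"; returns a dict with "img" (384x512x3 uint8, red, green, blue), "K" (3x3 intrinsics, pixels), "rvec" (rotation vector, rad) and "tvec" (3), from world to camera coordinates, as OpenCV has them; the wrist camera has in their place "T_tool_cam" (4x4, takes a point from camera to tool coordinates, whose origin is the TCP and whose axes are the tool frame's). Camera axes: x right, y down, z forward; pixel columns grow to the right and rows downward; lengths in mm; the calibration is good to about 2 mm. The wrist camera is an equidistant fisheye: a pixel r from the principal point sees the ray r / f radians off the axis. A picture is of the moment at which its call begins: read the wrist's pose just before it. There is no depth.
- arm.job_done(): hands the job in, once; it reports no verdict.
Trained networks look in the newest picture that a camera, given by its name, has taken for a name from the list of things; names that differ only in an ending like _2 or _b are one class to them, and where a whole thing is asked for, a point or a joint stands for the part that bears it (a point fixed in the world has none). Each returns a list of dicts, best first, with "conf" (0 to 1); they miss things now and then, are a little off and sometimes report something else, mostly with a low value. They report only what shows in the picture. A call takes as long as a camera call. They do not tell look-alikes from the thing itself.
- models.cut_out(camera, query): "mask" (384x512 bool, what is visible of it) and "extent" ([left, top, right, bottom] in pixels, round what is visible of it).
The state is a dict: "clock": time; "joints": joint angles; "joint_vel": joint speeds; "joint_efforts": joint torques, N m; "position": TCP position; "ee_rot": TCP orientation; "contact_force": force on the tool from outside, world axes, zero at the start; "wrist_torque": the same for the moment, N m; "gripper_width": finger opening in mm.
Only numpy, scipy, OpenCV 4.12 (cv2) and the standard library are available. Lean on these libraries where they do the work, as an engineer would, in place of code of your own. Each camera call takes 0.05 s, during which the arm holds its last target.

### The job

Set the stool-leg blank up on the taper sled for its 3 mm taper: push the blank snugly against both the long side fence and the end stop, then take the long hardwood wedge from the bench, keep it flat on the sled's low ledge and push it, thin end first, under the overhanging foot of the blank until the foot just lifts off the bed, by about 3 mm, with the blank still against fence and stop. Finish while holding the wedge in place, touching only the wedge and not the blank, so that I can close the clamp; leave the other things on the bench where they are.

Things in the scene. Friction and masses are not known exactly. Their poses are not given: they have to be found in the camera images.
- sled: taper sled of white-faced board, fixed on the bench; origin on the bench, z up, y along it, x across (away from the robot when not turned). Spans x -110..85, y -250..190 mm. Plywood bed: top at z = 18 mm, y -22..190. Bare white base from y -250 to -22: the low ledge, top at z = 9 mm. A toggle clamp stands open behind the fence (x 42..150, y 90..130 mm, 115 mm high): leave it
- sled_corner (a point): inner corner on the bed's top where fence face and end-stop face meet (x 20, y 168, z 18 mm on the sled, same axes). Fence: beech strip from here 190 mm towards -y, face looking -x. Stop: strip from here 130 mm towards -x, face looking -y. Both 16 mm high. Blank home: its centre 22 mm to -x and 130 mm to -y of here; its foot then overhangs the bed's edge by 70 mm
- blank_centre (a point): centre (half-way up) of the leg blank: planed beech bar, 260 mm long (its y axis), 44 mm wide (x), 36 mm high (z), about 0.3 kg, loose on the sled's bed, a little askew (under 9 degrees), 27 to 55 mm short of its home across and 12 to 45 mm short along the sled, its foot end (-y) overhanging the ledge
- blank_foot (a point): middle of the bottom edge of the blank's foot end (-y end, over the ledge), 130 mm from the blank's centre. At z = 18 mm while the blank lies flat; its height above that is the lift
- blank_head (a point): middle of the bottom edge of the blank's head end (+y end, with a dark mortise in the top): goes against the end stop and stays down on the bed
- wedge_mid (a point): middle of the loose brown hardwood wedge, 9 mm above its underside. 150 mm long (its x axis, thin end +x), 36 mm wide (y), flat below, top sloping 1 in 5 from 33 mm at the heel to 3 mm at the tip (75 mm from here), 70 g. Starts flat on the bench right or left of the sled. On the ledge it meets the foot when its tip is 30 mm past the foot's end; each 5 mm more lifts 1 mm
- wedge_grip (a point): good place to grip the wedge across its 36 mm width from above: 40 mm from wedge_mid towards the heel, 35 mm from the heel face, 13 mm above the underside; the wedge is 26 mm high here. Axes as wedge_mid
- packer: plain rectangular packing block of the same wood as the wedge, 150 x 36 x 30 mm (same height all along, so not the wedge); origin at the centre of its underside
- try_square: carpenter's try square, dark wood stock 115 mm with a 150 mm steel blade, lying flat; origin under the stock
- cork_block: cork sanding block, 110 x 60 x 34 mm; origin under its centre
- block_plane: small steel block plane, 160 mm long; origin under its centre
- mallet: wooden mallet, head 120 x 85 x 60 mm, handle about 250 mm, lying; origin under it
- glue_bottle: white glue bottle, 165 mm tall, 58 mm across; origin under its centre
- stapler: orange and black desk stapler, 105 mm; origin under its centre
- finished_leg: a leg already planed to its taper, 260 x 44 x 36 mm, lying on the work sheet at the left, off the sled; origin under its centre
Mind the look-alikes: they are no part of the job. What is shaped like the part that bears wedge_mid but turquoise is not meant.

How it is judged (in metres and radians):
On the way:
1. the blank lies flat on the bed, against the side fence and the end stop (x of blank_centre in the frame of sled between -0.0045 and 0.001 m and y of blank_centre in the frame of sled between 0.0355 and 0.041 m and angle between the y axis of blank_centre and the y axis of sled, either way round below 0.015 rad and height (world z) of each of blank_foot, blank_head below 0.019 m), for 0.2 s.
At the end, for the whole second after the job is handed in: The fingers hold the wedge (over 1 N), flat on the ledge (2 mm, 2 degrees), carrying the blank's foot 1.5 to 5 mm above bed level; head down (1.2 mm); blank within 3 mm of fence and stop and parallel to 0.02 rad, at rest and not touched by the robot (x of blank_centre in the frame of sled between -0.005 and 0.001 m and y of blank_centre in the frame of sled between 0.035 and 0.041 m and angle between the y axis of blank_centre and the y axis of sled, either way round below 0.02 rad and height (world z) of blank_foot between 0.0195 and 0.023 m and height (world z) of blank_head below 0.0192 m and contact force between wedge and blank above 0.4 N and z of wedge_mid in the frame of sled below 0.02 m and angle between wedge_mid's own z axis and vertical below 0.035 rad and contact force between the fingers and wedge above 1 N and contact force between each of the fingers, the arm and blank below 0.1 N and linear speed of blank below 0.01 m/s); the arm keeps its last pose, push and grip.
It fails at once if another thing on the bench is shifted by more than 25 mm (distance of any of packer, try_square, cork_block, block_plane, mallet, glue_bottle, stapler, finished_leg from where it was at the start of the episode above 0.025 m).
It also fails if it takes over 67 s, if anything falls off the work surface, if the arm or the gripper's body presses on something with over 40 N, if the wrist force passes 120 N, or if a joint passes its speed limit or range.

## Working session

There is one attempt and no reset: what is moved stays moved. The work goes in short steps, Python scripts to look and compute and a tool call to move; the robot and the scene stay as the last step left them, time stands still between calls to the robot, and variables do not carry over. Pictures are saved under pics/ and viewed, and the job is handed in when it is done.

Besides the shell and the picture viewer there is one more tool, called after "Call:" as name([rows], argument=value, ...), one row to a line, values as JSON. arm_command: Moves the arm, as the interface text tells. Its arguments: {"type":"object","properties":{"rows":{"type":"array"}},"required":["rows"]}

```bash
ls; mkdir -p pics; cat > h.py <<'E'
import numpy as np,cv2
from bench import arm,get_image,models
from scipy.spatial.transform import Rotation as R
def save(n,img): cv2.imwrite('pics/'+n,cv2.cvtColor(img,cv2.COLOR_RGB2BGR))
def pix2w(c,uv,z):
    M=cv2.Rodrigues(np.array(c['rvec'],float))[0];t=np.array(c['tvec'],float).ravel()
    uv=np.atleast_2d(np.array(uv,float));d=np.c_[uv,np.ones(len(uv))]@np.linalg.inv(c['K']).T@M
    o=-M.T@t
    return o+d*((z-o[2])/d[:,2])[:,None]
def w2pix(c,P):
    p,_=cv2.projectPoints(np.atleast_2d(np.array(P,float)),np.array(c['rvec'],float),np.array(c['tvec'],float),np.array(c['K'],float),None);return p[:,0]
E
python3 - <<'E'
from h import *
s=arm.read_state();print({k:np.round(v,3) for k,v in s.items()},arm.grip_depth)
for n in ('scene','top','wrist'):
    c=get_image(n);save(n+'0.png',cv2.resize(c['img'],(800,600),interpolation=cv2.INTER_CUBIC))
    print(n,{k:np.round(v,3).tolist() for k,v in c.items() if k!='img'})
    np.save(n+'0.npy',c,allow_pickle=True)
E
```

```text
pics
{'clock': np.float64(0.0), 'joints': array([-1.088,  0.386,  0.007, -0.   , -1.194, -0.259]), 'joint_vel': array([-0.   , -0.001,  0.   , -0.002,  0.   ,  0.002]), 'joint_efforts': array([ 0.0000e+00, -3.9229e+01,  1.8840e+01,  4.1860e+00, -5.0000e-03,
        0.0000e+00]), 'position': array([ 138.589, -608.841,  230.231]), 'ee_rot': array([-0.078,  0.703,  0.08 ,  0.703]), 'contact_force': array([-0.209,  0.491, -0.682]), 'wrist_torque': array([ 0.019,  0.024, -0.019]), 'gripper_width': np.float64(85.874)} 18.700000000000003
scene {'K': [[412.239, 0.0, 256.618], [0.0, 412.239, 188.379], [0.0, 0.0, 1.0]], 'rvec': [2.387, 0.967, -0.282], 'tvec': [-441.791, -224.622, 1586.505]}
top {'K': [[375.828, 0.0, 253.216], [0.0, 375.828, 199.176], [0.0, 0.0, 1.0]], 'rvec': [2.167, -2.194, 0.069], 'tvec': [89.615, 536.373, 1398.213]}
wrist {'K': [[297.319, 0.0, 257.431], [0.0, 297.319, 189.379], [0.0, 0.0, 1.0]], 'T_tool_cam': [[-0.0, -0.327, 0.945, -143.404], [1.0, 0.001, 0.001, 0.037], [-0.001, 0.945, 0.327, -84.48], [0.0, 0.0, 0.0, 1.0]]}
```

View pics/top0.png

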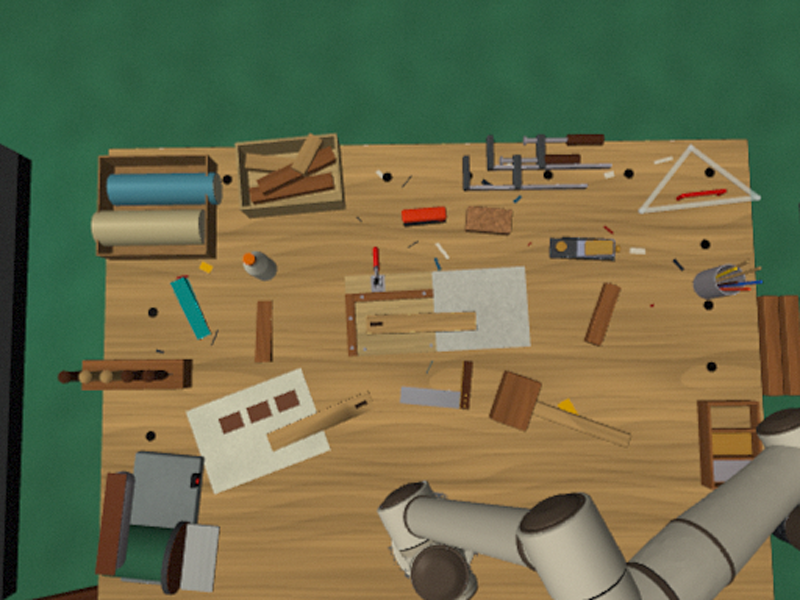

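View pics/scene0.png

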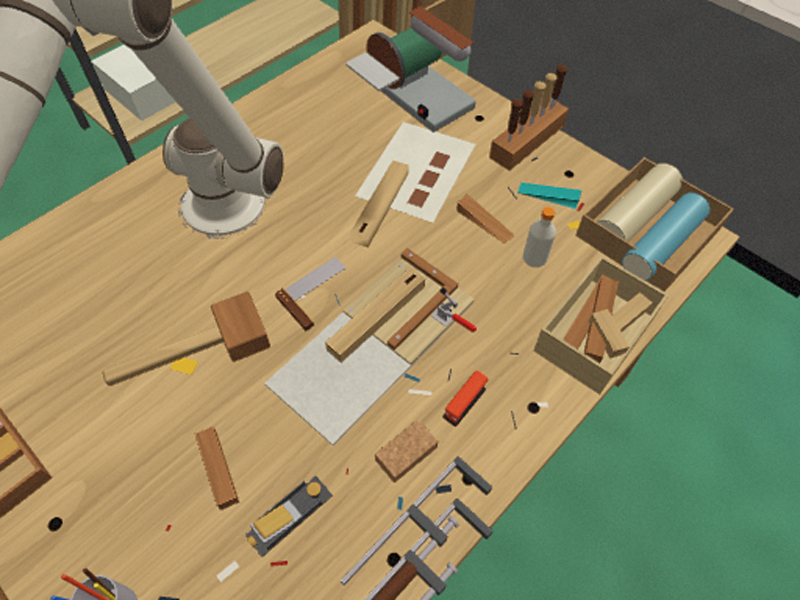

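View pics/wrist0.png

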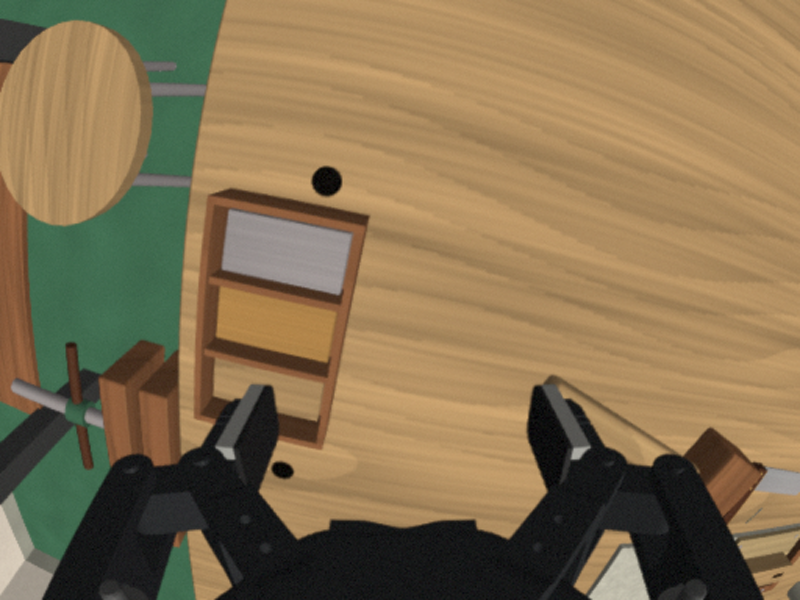

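```bash
python3 - <<'E'
from h import *
for cam in ('top','scene'):
    get_image(cam)
    for q in ['sled','blank_centre','wedge_mid','packer','finished_leg','cork_block','block_plane','mallet','stapler','try_square','glue_bottle']:
        for d in models.cut_out(cam,q)[:3]:
            m=d['mask'].astype(np.uint8);r=cv2.minAreaRect(np.argwhere(m)[:,::-1].astype(np.float32))
            print(cam,q,round(d['conf'],2),np.round(d['extent']).tolist(),m.sum(),np.round(cv2.boxPoints(r)).tolist())
E
```

```text
top sled 0.76 [222.0, 158.0, 340.0, 229.0] 5294 [[219.0, 159.0], [336.0, 154.0], [339.0, 223.0], [222.0, 228.0]]
top sled 0.21 [297.0, 133.0, 328.0, 151.0] 484 [[298.0, 133.0], [327.0, 133.0], [327.0, 150.0], [298.0, 150.0]]
top blank_centre 0.56 [237.0, 200.0, 308.0, 214.0] 805 [[234.0, 202.0], [304.0, 199.0], [304.0, 211.0], [234.0, 214.0]]
top wedge_mid 0.75 [108.0, 179.0, 132.0, 218.0] 457 [[109.0, 181.0], [119.0, 176.0], [136.0, 213.0], [125.0, 218.0]]
top wedge_mid 0.66 [164.0, 192.0, 177.0, 232.0] 357 [[164.0, 193.0], [174.0, 193.0], [174.0, 230.0], [164.0, 230.0]]
top packer 0.9 [374.0, 183.0, 396.0, 225.0] 480 [[373.0, 218.0], [386.0, 180.0], [397.0, 184.0], [384.0, 222.0]]
top finished_leg 0.71 [171.0, 252.0, 239.0, 288.0] 914 [[169.0, 277.0], [235.0, 250.0], [240.0, 262.0], [174.0, 290.0]]
top cork_block 0.7 [297.0, 134.0, 329.0, 151.0] 476 [[297.0, 148.0], [299.0, 131.0], [328.0, 134.0], [326.0, 151.0]]
top block_plane 0.8 [350.0, 154.0, 399.0, 168.0] 616 [[352.0, 152.0], [397.0, 152.0], [397.0, 167.0], [352.0, 167.0]]
top mallet 0.97 [316.0, 237.0, 404.0, 288.0] 1402 [[3
[... 1374 characters left out ...]
ock 0.96 [239.0, 270.0, 282.0, 309.0] 848 [[237.0, 292.0], [267.0, 267.0], [281.0, 284.0], [251.0, 309.0]]
scene block_plane 0.57 [158.0, 307.0, 212.0, 357.0] 1154 [[154.0, 341.0], [199.0, 302.0], [213.0, 317.0], [167.0, 356.0]]
scene mallet 0.64 [64.0, 191.0, 175.0, 248.0] 2072 [[59.0, 225.0], [159.0, 185.0], [174.0, 222.0], [74.0, 262.0]]
scene stapler 0.68 [284.0, 238.0, 314.0, 272.0] 447 [[281.0, 265.0], [304.0, 236.0], [314.0, 244.0], [291.0, 273.0]]
scene try_square 0.95 [172.0, 162.0, 221.0, 213.0] 624 [[175.0, 188.0], [210.0, 159.0], [230.0, 183.0], [195.0, 213.0]]
scene glue_bottle 0.63 [335.0, 131.0, 355.0, 171.0] 563 [[331.0, 168.0], [344.0, 130.0], [360.0, 135.0], [348.0, 173.0]]
```

```bash
python3 - <<'E'
from h import *
c=get_image('top');i=c['img']
save('crop1.png',np.hstack([cv2.resize(i[170:235,100:185],(400,306),interpolation=cv2.INTER_CUBIC),cv2.resize(i[165:230,345:430],(400,306),interpolation=cv2.INTER_CUBIC)]))
save('crop2.png',cv2.resize(i[150:240,210:350],(800,514),interpolation=cv2.INTER_CUBIC))
print('wedge corners z15',np.round(pix2w(c,[[164,193],[174,193],[174,230],[164,230]],15)).tolist())
print('packer',np.round(pix2w(c,[[385,202]],30)).tolist())
print('sled z9',np.round(pix2w(c,[[336,170.5],[339,223],[278,173],[279,225]],9)).tolist())
print('blank',np.round(pix2w(c,[[234,202],[304,199],[304,211],[234,214]],54)).tolist())
s=arm.read_state();print(R.from_quat(s['ee_rot']).as_matrix().round(3))
c=get_image('scene');i=c['img']
save('crop3.png',np.hstack([cv2.resize(i[110:175,285:375],(400,306),interpolation=cv2.INTER_CUBIC),cv2.resize(i[270:335,110:195],(400,306),interpolation=cv2.INTER_CUBIC)]))
E
```

```text
wedge corners z15 [[566.0, 421.0, 15.0], [565.0, 383.0, 15.0], [425.0, 383.0, 15.0], [426.0, 421.0, 15.0]]
packer [[520.0, -409.0, 30.0]]
sled z9 [[644.0, -234.0, 9.0], [444.0, -240.0, 9.0], [637.0, -13.0, 9.0], [439.0, -13.0, 9.0]]
blank [[525.0, 153.0, 54.0], [533.0, -104.0, 54.0], [489.0, -103.0, 54.0], [481.0, 154.0, 54.0]]
[[-0.    -0.222  0.975]
 [ 0.     0.975  0.222]
 [-1.     0.    -0.   ]]
```

View pics/crop1.png

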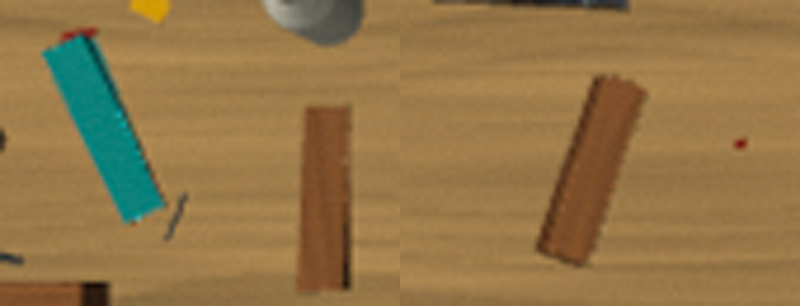

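View pics/crop2.png

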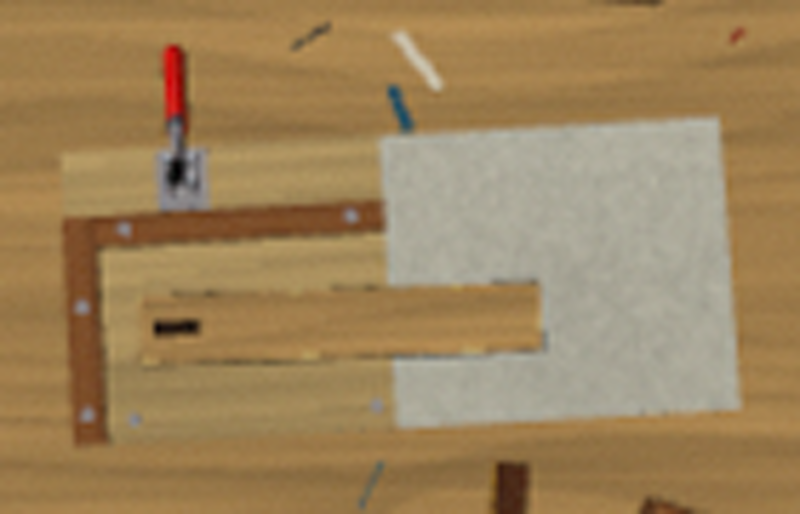

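View pics/crop3.png

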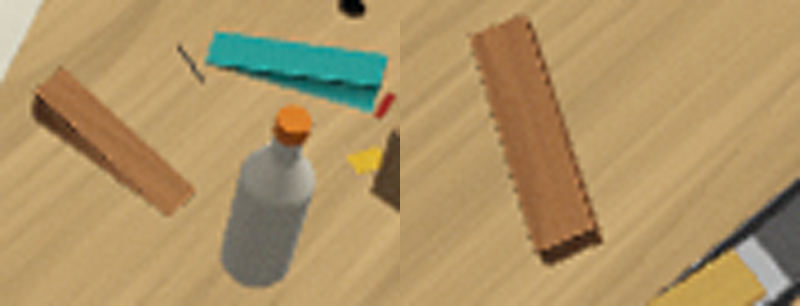

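Wedge candidates (native top px): turquoise piece (120,197) is excluded by its colour. The right brown bar (385,202) has constant height, so it is the packer, and the offcuts lie in the box (190,115). The left brown bar (169,212) tapers, with the heel towards the robot and the thin end away, so that is the wedge. Now I'll move to a viewpoint over the sled.

Call:
arm_command([
  {"dx": -0.07,"dy": 0.494,"dz": 0.49,"wx": -77,"gripper": -1},
  {"dx": -0.07,"dy": 0.494,"dz": 0.49,"wx": -77,"gripper": -1},
  {"dx": -0.07,"dy": 0.494,"dz": 0.49,"wx": -77,"gripper": -1},
  {"dx": -0.07,"dy": 0.494,"dz": 0.49,"wx": -77,"gripper": -1},
  {"dx": -0.07,"dy": 0.494,"dz": 0.49,"wx": -77,"gripper": -1},
  {"dx": -0.07,"dy": 0.494,"dz": 0.49,"wx": -77,"gripper": -1},
  {"dx": -0.07,"dy": 0.494,"dz": 0.49,"wx": -77,"gripper": -1},
  {"dx": -0.07,"dy": 0.494,"dz": 0.49,"wx": -77,"gripper": -1},
])

```text
validation failed for argument at $.ro...
```

```bash
cat >> h.py <<'E'
def go(x,y,z,yaw=None):
    "print tool-frame delta to a world target mm; yaw of tool y in deg (tool down)"
    s=arm.read_state();M=R.from_quat(s['ee_rot']).as_matrix();p=np.array(s['position'])
    d=M.T@(np.array([x,y,z])-p)
    out={'d':np.round(d/1000,4).tolist()}
    if yaw is not None:
        a=np.radians(yaw);Y=np.array([np.cos(a),np.sin(a),0]);X=np.array([0,0,-1.]);T=np.c_[X,Y,np.cross(X,Y)]
        out['w']=np.round(np.degrees(R.from_matrix(M.T@T).as_rotvec()),2).tolist()
    print('t',s['clock'],'pos',np.round(p,1),'yaw',round(np.degrees(np.arctan2(M[1,1],M[0,1])),2),'j',np.round(s['joints'],2),'F',np.round(s['contact_force'],1),'w',round(s['gripper_width'],1));print(out)
def wcam():
    s=arm.read_state();c=get_image('wrist')
    T=np.eye(4);T[:3,:3]=R.from_quat(s['ee_rot']).as_matrix();T[:3,3]=s['position']
    c['W']=T@np.array(c['T_tool_cam'],float);return c
def wpix2w(c,uv,z):
    uv=np.atleast_2d(np.array(uv,float));K=c['K'];q=(uv-[K[0][2],K[1][2]])/K[0][0]
    th=np.linalg.norm(q,axis=1)+1e-9;d=np.c_[q/th[:,None]*np.sin(th)[:,None],np.cos(th)]@c['W'][:3,:3].T
    o=c['W'][:3,3];return o+d*((z-o[2])/d[:,2])[:,None]
def w2wpix(c,P):
    P=np.atleast_2d(np.array(P,float));p=(P-c['W'][:3,3])@c['W'][:3,:3];r=np.hypot(p[:,0],p[:,1]);th=np.arctan2(r,p[:,2])
    return p[:,:2]/r[:,None]*th[:,None]*c['K'][0][0]+[c['K'][0][2],c['K'][1][2]]
E
python3 -c "
from h import *
go(507,-20,300,181.5)"
```

```text
t 1.45 pos [ 138.8 -609.4  231.3] yaw 102.83 j [-1.09  0.38  0.01 -0.   -1.19 -0.26] F [-0.1 -0.1 -0.1] w 85.4
{'d': [-0.0687, 0.4929, 0.4899], 'w': [-78.67, 0.0, 0.0]}
```

Call:
arm_command([
  {"dx": -0.07,"dy": 0.494,"dz": 0.49,"wx": -78,"wy": 0,"wz": 0,"gripper": -1},
  {"dx": -0.07,"dy": 0.494,"dz": 0.49,"wx": -78,"wy": 0,"wz": 0,"gripper": -1},
  {"dx": -0.07,"dy": 0.494,"dz": 0.49,"wx": -78,"wy": 0,"wz": 0,"gripper": -1},
  {"dx": -0.07,"dy": 0.494,"dz": 0.49,"wx": -78,"wy": 0,"wz": 0,"gripper": -1},
  {"dx": -0.07,"dy": 0.494,"dz": 0.49,"wx": -78,"wy": 0,"wz": 0,"gripper": -1},
  {"dx": -0.07,"dy": 0.494,"dz": 0.49,"wx": -78,"wy": 0,"wz": 0,"gripper": -1},
  {"dx": -0.07,"dy": 0.494,"dz": 0.49,"wx": -78,"wy": 0,"wz": 0,"gripper": -1},
  {"dx": -0.07,"dy": 0.494,"dz": 0.49,"wx": -78,"wy": 0,"wz": 0,"gripper": -1},
])

```text
clock: 2.25
position: [349.9, -269.9, 272.0]
ee_rot: [-0.464, 0.534, 0.463, 0.534]
contact_force: [2.0, -0.4, 0.1]
gripper_width: 85.4
```

```bash
python3 -c "
from h import *
go(507,-20,300,181.5)"
```

```text
t 2.25 pos [ 349.9 -269.9  272. ] yaw 171.93 j [-0.29  0.03 -0.34  0.   -1.19  0.15] F [ 2.  -0.4  0.1] w 85.4
{'d': [-0.0279, -0.1205, 0.2695], 'w': [-9.57, -0.02, 0.07]}
```

Call:
arm_command([
  {"dx": -0.028,"dy": -0.12,"dz": 0.27,"wx": -9.6,"wy": 0,"wz": 0,"gripper": -1},
  {"dx": -0.028,"dy": -0.12,"dz": 0.27,"wx": -9.6,"wy": 0,"wz": 0,"gripper": -1},
  {"dx": -0.028,"dy": -0.12,"dz": 0.27,"wx": -9.6,"wy": 0,"wz": 0,"gripper": -1},
  {"dx": -0.028,"dy": -0.12,"dz": 0.27,"wx": -9.6,"wy": 0,"wz": 0,"gripper": -1},
  {"dx": -0.028,"dy": -0.12,"dz": 0.27,"wx": -9.6,"wy": 0,"wz": 0,"gripper": -1},
  {"dx": -0.028,"dy": -0.12,"dz": 0.27,"wx": -9.6,"wy": 0,"wz": 0,"gripper": -1},
  {"dx": -0.028,"dy": -0.12,"dz": 0.27,"wx": -9.6,"wy": 0,"wz": 0,"gripper": -1},
  {"dx": -0.028,"dy": -0.12,"dz": 0.27,"wx": -9.6,"wy": 0,"wz": 0,"gripper": -1},
])

```text
clock: 3.05
position: [506.9, -18.4, 299.7]
ee_rot: [0.507, -0.493, -0.507, -0.493]
contact_force: [-0.6, -0.3, -0.1]
gripper_width: 85.5
```

```bash
python3 -c "
from h import *
go(507,-20,300,181.5)
c=wcam();np.save('w1.npy',c,allow_pickle=True);save('w1.png',cv2.resize(c['img'],(800,600),interpolation=cv2.INTER_CUBIC))"
```

```text
t 3.05 pos [506.9 -18.4 299.7] yaw -178.35 j [ 0.28  0.14 -0.16  0.   -1.28 -0.26] F [-0.6 -0.3 -0.1] w 85.5
{'d': [-0.0003, -0.0001, -0.0017], 'w': [0.15, -0.03, 0.02]}
```

View pics/w1.png

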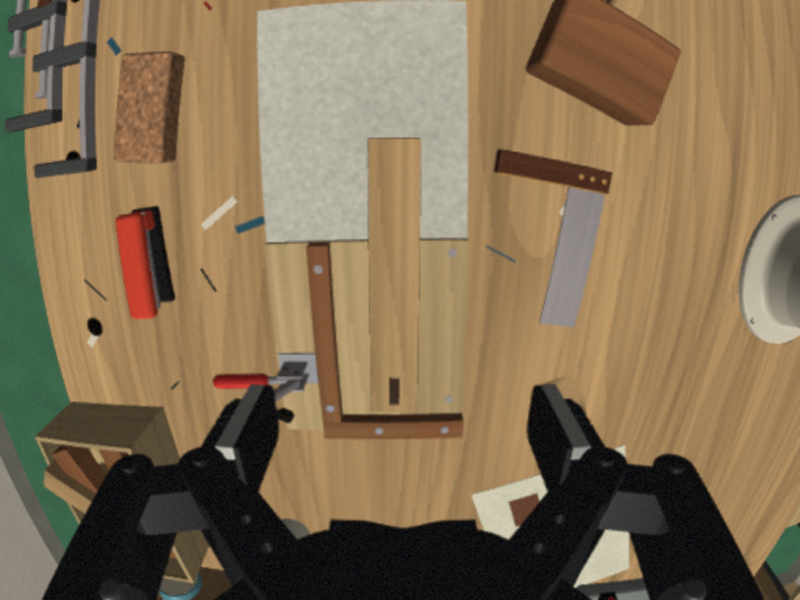

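```bash
python3 -c "
from h import *
i=np.load('w1.npy',allow_pickle=True).item()['img']
# native x 160..305
save('a.png',cv2.resize(i[0:90,155:305],None,fx=5.3,fy=5.3,interpolation=cv2.INTER_CUBIC))
save('b.png',cv2.resize(i[80:190,155:305],None,fx=5.3,fy=5.3,interpolation=cv2.INTER_CUBIC))
save('c.png',cv2.resize(i[180:285,155:305],None,fx=5.3,fy=5.3,interpolation=cv2.INTER_CUBIC))"
```

```text
(no output)
```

View pics/a.png

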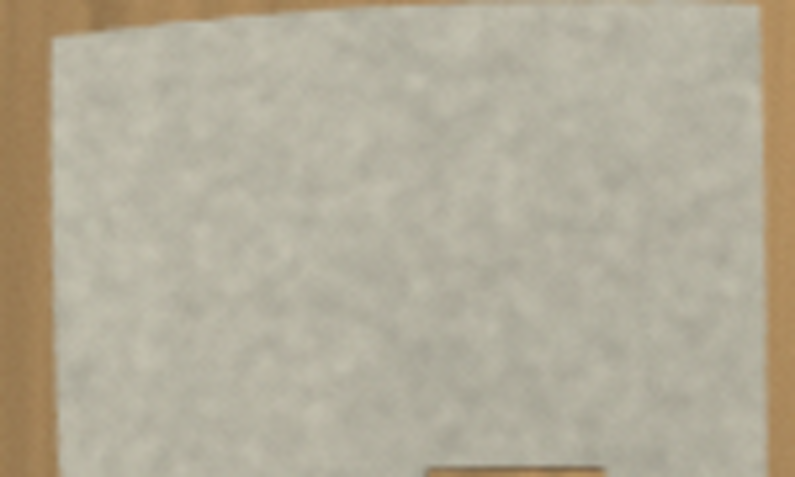

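View pics/b.png

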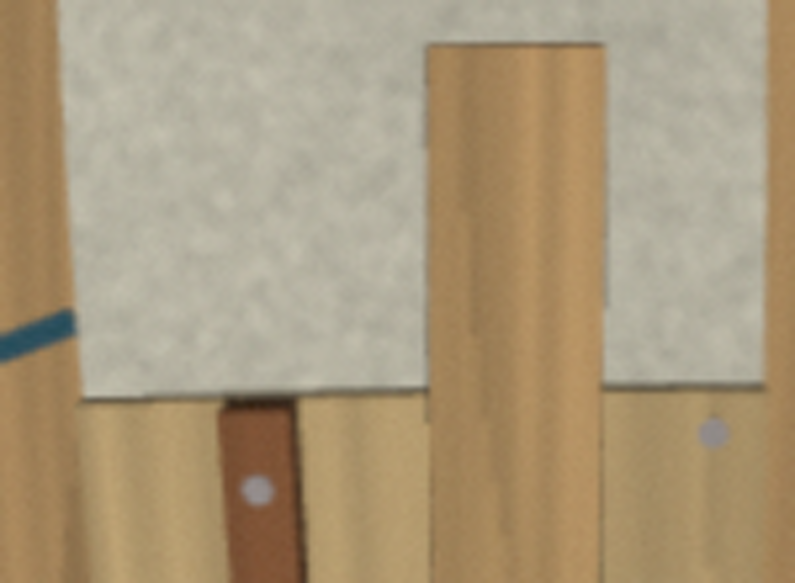

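View pics/c.png

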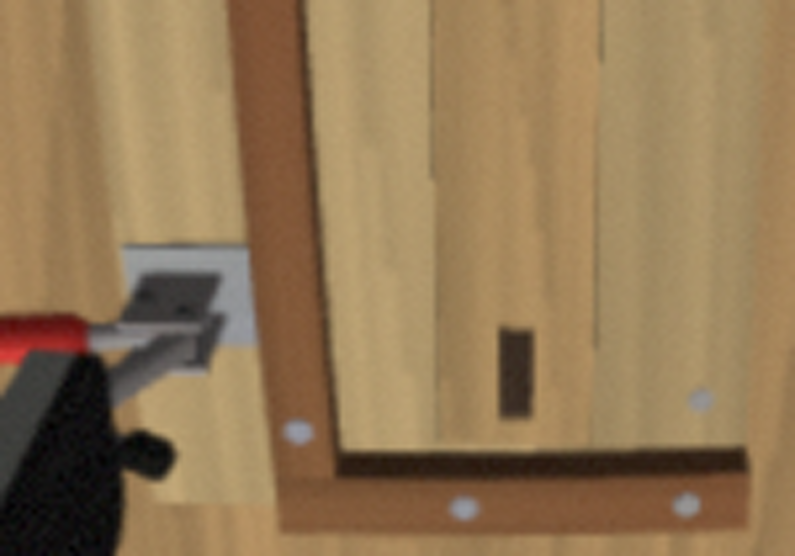

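```bash
cat >> h.py <<'E'
from scipy.optimize import least_squares
def fit(c,uv,P,x0,free=3):
    uv=np.array(uv,float);P=np.array(P,float)
    def W(v):
        a=v[2];return np.c_[v[0]+P[:,0]*np.cos(a)-P[:,1]*np.sin(a),v[1]+P[:,0]*np.sin(a)+P[:,1]*np.cos(a),P[:,2]]
    f=w2wpix if 'W' in c else w2pix
    r=least_squares(lambda v:(f(c,W(v))-uv).ravel(),x0,x_scale=[1,1,.01],loss='soft_l1')
    return r.x,(f(c,W(r.x))-uv).round(1).tolist()
E
python3 -c "
from h import *
c=np.load('w1.npy',allow_pickle=True).item()
o=lambda L,y:[(155+u/5.3-.4,y+v/5.3-.4) for u,v in L]
s=o([(53,37),(758,6)],0)+o([(82,401),(764,388),(294,407)],80)+o([(336,476),(335,452),(747,448),(747,472)],180)
P=[(85,-250,9),(-110,-250,9),(85,-22,18),(-110,-22,18),(20,-22,34),(20,168,34),(20,168,18),(-110,168,18),(-110,168,34)]
x,r=fit(c,s,P,[550,0,.0]);print('sled',x,np.degrees(x[2]),r)
b=o([(428,44),(605,44)],80)+o([(436,448),(592,446)],180)
Q=[(22,-130,54),(-22,-130,54),(22,130,54),(-22,130,54)]
y,r=fit(c,b,Q,[507,25,0]);print('blank',y,np.degrees(y[2]),r)
a=x[2];Rm=np.array([[np.cos(a),-np.sin(a)],[np.sin(a),np.cos(a)]])
print('blank in sled',Rm.T@(y[:2]-x[:2]),np.degrees(y[2]-a));h=x[:2]+Rm@[-2,38];print('home',h)
"

```

```text
sled [5.53983061e+02 1.28168624e+01 4.32690770e-02] 2.4791354950865965 [[0.2, 0.0], [0.5, -0.3], [-1.3, 0.4], [0.6, 0.3], [-0.9, 0.3], [-0.3, 0.1], [1.0, -0.6], [-0.6, -0.6], [0.5, 0.1]]
blank [5.13410382e+02 2.42151152e+01 2.20782861e-02] 1.264992609644031 [[-0.4, 0.1], [0.4, 0.2], [0.6, -0.5], [-0.5, 0.1]]
blank in sled [-40.04166601  13.14257911] -1.2141428854425658
home [550.34122084  50.69478476]
```

```bash
python3 -c "
from h import *
go(514,4,38,181.26)"
```

```text
t 3.1 pos [506.3 -19.3 299.8] yaw -178.44 j [ 0.28  0.14 -0.16  0.   -1.28 -0.26] F [-0.7  0.1  0.7] w 85.9
{'d': [0.2618, -0.0082, 0.0232], 'w': [0.3, -0.04, 0.02]}
```

Call:
arm_command([
  {"dx": 0.05,"dy": -0.008,"dz": 0.023,"wx": 0.3,"wy": 0,"wz": 0,"gripper": -1},
  {"dx": 0.1,"dy": -0.008,"dz": 0.023,"wx": 0.3,"wy": 0,"wz": 0,"gripper": -1},
  {"dx": 0.15,"dy": -0.008,"dz": 0.023,"wx": 0.3,"wy": 0,"wz": 0,"gripper": -1},
  {"dx": 0.2,"dy": -0.008,"dz": 0.023,"wx": 0.3,"wy": 0,"wz": 0,"gripper": -1},
  {"dx": 0.235,"dy": -0.008,"dz": 0.023,"wx": 0.3,"wy": 0,"wz": 0,"gripper": -1},
  {"dx": 0.255,"dy": -0.008,"dz": 0.023,"wx": 0.3,"wy": 0,"wz": 0,"gripper": -1},
  {"dx": 0.261,"dy": -0.008,"dz": 0.023,"wx": 0.3,"wy": 0,"wz": 0,"gripper": -1},
  {"dx": 0.261,"dy": -0.008,"dz": 0.023,"wx": 0.3,"wy": 0,"wz": 0,"gripper": 0.3},
])

```text
clock: 3.9
position: [513.6, 2.8, 38.7]
ee_rot: [0.505, -0.495, -0.505, -0.494]
contact_force: [1.1, -0.3, -0.0]
gripper_width: 73.0
```

```bash
python3 -c "
from h import *
go(514,4,38,181.26)
c=wcam();save('w2.png',cv2.resize(c['img'],(800,600),interpolation=cv2.INTER_CUBIC))"
```

```text
t 3.9 pos [513.6   2.8  38.7] yaw -178.8 j [ 0.32  0.43 -0.5   0.   -0.64 -0.3 ] F [ 1.1 -0.3 -0. ] w 73.0
{'d': [0.0007, -0.0005, 0.0012], 'w': [-0.06, -0.07, -0.03]}
```

View pics/w2.png

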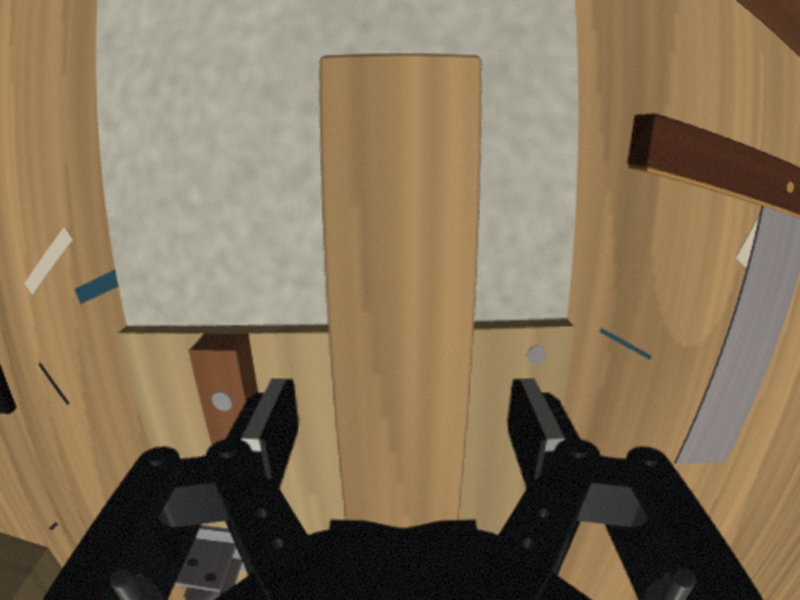

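Fingers straddle the blank evenly (tips at about x 275 and 525, blank 345–460). Closing.

Call:
arm_command([
  {"dx": 0,"dy": 0,"dz": 0,"wx": 0,"wy": 0,"wz": 0,"gripper": 1},
  {"dx": 0,"dy": 0,"dz": 0,"wx": 0,"wy": 0,"wz": 0,"gripper": 1},
  {"dx": 0,"dy": 0,"dz": 0,"wx": 0,"wy": 0,"wz": 0,"gripper": 1},
  {"dx": 0,"dy": 0,"dz": 0,"wx": 0,"wy": 0,"wz": 0,"gripper": 1},
  {"dx": 0,"dy": 0,"dz": 0,"wx": 0,"wy": 0,"wz": 0,"gripper": 1},
  {"dx": 0,"dy": 0,"dz": 0,"wx": 0,"wy": 0,"wz": 0,"gripper": 1},
  {"dx": 0,"dy": 0,"dz": 0,"wx": 0,"wy": 0,"wz": 0,"gripper": 1},
  {"dx": 0,"dy": 0,"dz": 0,"wx": 0,"wy": 0,"wz": 0,"gripper": 1},
])

```text
clock: 4.75
position: [515.8, 3.3, 41.9]
ee_rot: [0.507, -0.493, -0.504, -0.496]
contact_force: [-0.3, -1.7, 6.5]
gripper_width: 42.5
```

```bash
python3 -c "
from h import *
go(547,27,38.5,182.48)"
```

```text
t 4.75 pos [515.8   3.3  41.9] yaw -178.74 j [ 0.32  0.43 -0.5   0.   -0.64 -0.3 ] F [-0.3 -1.7  6.5] w 42.5
{'d': [0.0036, -0.0317, 0.023], 'w': [-1.22, -0.01, 0.33]}
```

Call:
arm_command([
  {"dx": 0,"dy": -0.008,"dz": 0.006,"wx": -0.6,"wy": 0,"wz": 0,"gripper": 1},
  {"dx": 0,"dy": -0.016,"dz": 0.012,"wx": -1.2,"wy": 0,"wz": 0,"gripper": 1},
  {"dx": 0,"dy": -0.024,"dz": 0.018,"wx": -1.2,"wy": 0,"wz": 0,"gripper": 1},
  {"dx": 0,"dy": -0.031,"dz": 0.023,"wx": -1.2,"wy": 0,"wz": 0,"gripper": 1},
  {"dx": 0,"dy": -0.031,"dz": 0.023,"wx": -1.2,"wy": 0,"wz": 0,"gripper": 1},
  {"dx": 0,"dy": -0.031,"dz": 0.023,"wx": -1.2,"wy": 0,"wz": 0,"gripper": 1},
  {"dx": 0,"dy": -0.031,"dz": 0.023,"wx": -1.2,"wy": 0,"wz": 0,"gripper": 1},
  {"dx": 0,"dy": -0.031,"dz": 0.023,"wx": -1.2,"wy": 0,"wz": 0,"gripper": 1},
])

```text
clock: 5.55
position: [545.9, 26.8, 42.0]
ee_rot: [0.512, -0.488, -0.509, -0.491]
contact_force: [-0.2, 0.6, -2.3]
gripper_width: 42.4
```

```bash
python3 -c "
from h import *
go(551.2,30.7,40,182.48)
c=wcam();np.save('w3.npy',c,allow_pickle=True);save('w3.png',cv2.resize(c['img'],(800,600),interpolation=cv2.INTER_CUBIC))"
```

```text
t 5.55 pos [545.9  26.8  42. ] yaw -177.56 j [ 0.35  0.46 -0.42  0.   -0.68 -0.31] F [-0.2  0.6 -2.3] w 42.4
{'d': [0.002, -0.0054, 0.0036], 'w': [-0.04, -0.01, 0.31]}
```

View pics/w3.png

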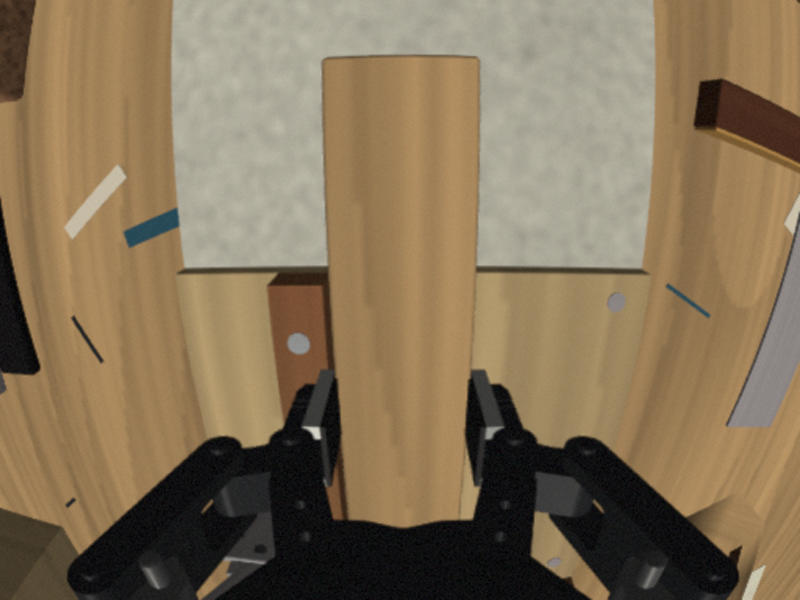

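Call:
arm_command([
  {"dx": 0,"dy": -0.002,"dz": 0,"wx": 0,"wy": 0,"wz": 0,"gripper": 1},
  {"dx": 0,"dy": -0.004,"dz": 0,"wx": 0,"wy": 0,"wz": 0,"gripper": 1},
  {"dx": 0,"dy": -0.006,"dz": 0,"wx": 0,"wy": 0,"wz": 0,"gripper": 1},
  {"dx": 0,"dy": -0.007,"dz": 0,"wx": 0,"wy": 0,"wz": 0,"gripper": 1},
  {"dx": 0,"dy": -0.008,"dz": 0,"wx": 0,"wy": 0,"wz": 0,"gripper": 1},
  {"dx": 0,"dy": -0.008,"dz": 0,"wx": 0,"wy": 0,"wz": 0,"gripper": 1},
  {"dx": 0,"dy": -0.008,"dz": 0,"wx": 0,"wy": 0,"wz": 0,"gripper": 1},
  {"dx": 0,"dy": -0.008,"dz": 0,"wx": 0,"wy": 0,"wz": 0,"gripper": 1},
])

```text
clock: 6.4
position: [551.8, 26.8, 42.0]
ee_rot: [0.511, -0.489, -0.51, -0.49]
contact_force: [-6.1, 2.0, 4.2]
gripper_width: 42.1
```

```bash
python3 -c "
from h import *
go(551.2,30.7,40,182.48)"
```

```text
t 6.4 pos [551.8  26.8  42. ] yaw -177.61 j [ 0.34  0.47 -0.4   0.   -0.7  -0.3 ] F [-6.1  2.   4.2] w 42.1
{'d': [0.002, 0.0005, 0.0039], 'w': [-0.09, -0.04, 0.06]}
```

Call:
arm_command([
  {"dx": 0,"dy": -0.003,"dz": 0.002,"wx": 0,"wy": 0,"wz": 0,"gripper": 1},
  {"dx": 0,"dy": -0.004,"dz": 0.004,"wx": 0,"wy": 0,"wz": 0,"gripper": 1},
  {"dx": 0,"dy": -0.004,"dz": 0.006,"wx": 0,"wy": 0,"wz": 0,"gripper": 1},
  {"dx": 0,"dy": -0.004,"dz": 0.008,"wx": 0,"wy": 0,"wz": 0,"gripper": 1},
  {"dx": 0,"dy": -0.004,"dz": 0.009,"wx": 0,"wy": 0,"wz": 0,"gripper": 1},
  {"dx": 0,"dy": -0.004,"dz": 0.01,"wx": 0,"wy": 0,"wz": 0,"gripper": 1},
  {"dx": 0,"dy": -0.004,"dz": 0.01,"wx": 0,"wy": 0,"wz": 0,"gripper": 1},
  {"dx": 0,"dy": -0.004,"dz": 0.01,"wx": 0,"wy": 0,"wz": 0,"gripper": 1},
])

```text
clock: 7.2
position: [551.8, 30.4, 42.2]
ee_rot: [0.51, -0.494, -0.51, -0.486]
contact_force: [-3.5, -22.4, 6.7]
gripper_width: 42.0
```

```bash
python3 -c "
from h import *
go(551.2,30.7,40,182.48)
c=wcam();np.save('w4.npy',c,allow_pickle=True);save('w4.png',cv2.resize(c['img'],(800,600),interpolation=cv2.INTER_CUBIC))"
```

```text
t 7.2 pos [551.8  30.4  42.2] yaw -177.73 j [ 0.35  0.48 -0.39  0.01 -0.71 -0.32] F [ -3.5 -22.4   6.7] w 42.0
{'d': [0.0022, 0.0006, 0.0003], 'w': [-0.21, -0.5, -0.52]}
```

View pics/w4.png

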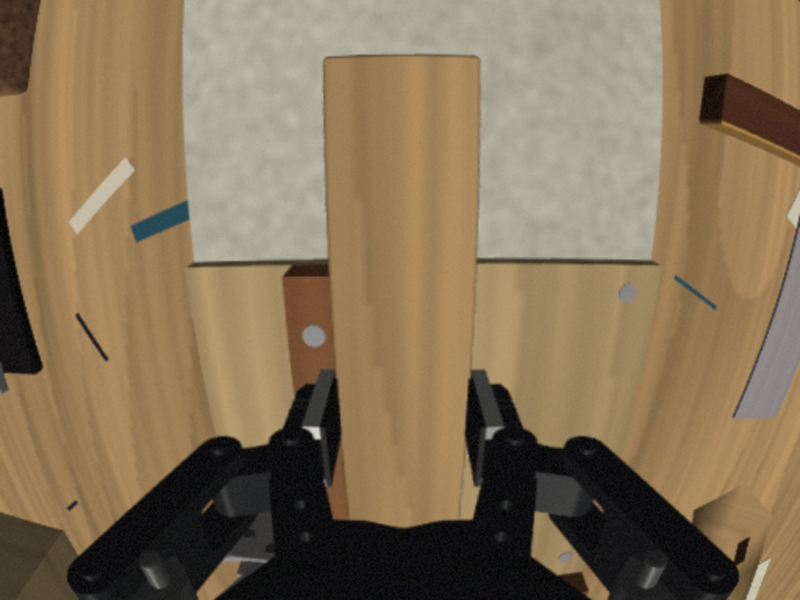

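Call:
arm_command([
  {"dx": 0,"dy": -0.002,"dz": 0.003,"wx": 0,"wy": 0,"wz": 0,"gripper": 1},
  {"dx": 0,"dy": -0.002,"dz": 0.003,"wx": 0,"wy": 0,"wz": 0,"gripper": -1},
  {"dx": 0,"dy": -0.001,"dz": 0.001,"wx": 0,"wy": 0,"wz": 0,"gripper": -1},
  {"dx": 0,"dy": 0,"dz": 0,"wx": 0,"wy": 0,"wz": 0,"gripper": -1},
  {"dx": 0,"dy": 0,"dz": 0,"wx": 0,"wy": 0,"wz": 0,"gripper": -1},
  {"dx": -0.03,"dy": 0,"dz": 0,"wx": 0,"wy": 0,"wz": 0,"gripper": -1},
  {"dx": -0.08,"dy": 0,"dz": 0,"wx": 0,"wy": 0,"wz": 0,"gripper": -1},
  {"dx": -0.13,"dy": 0,"dz": 0,"wx": 0,"wy": 0,"wz": 0,"gripper": -1},
])

```text
clock: 8.05
position: [552.7, 31.9, 173.1]
ee_rot: [-0.51, 0.495, 0.51, 0.485]
contact_force: [1.5, 0.9, -0.3]
gripper_width: 85.6
```

```bash
python3 -c "
from h import *
go(500,380,270,90)
c=wcam();np.save('w5.npy',c,allow_pickle=True);save('w5.png',cv2.resize(c['img'],(800,600),interpolation=cv2.INTER_CUBIC))"
```

```text
t 8.05 pos [552.7  31.9 173.1] yaw -177.68 j [ 0.35  0.32 -0.25  0.01 -1.02 -0.32] F [ 1.5  0.9 -0.3] w 85.6
{'d': [-0.0997, 0.0395, 0.3491], 'w': [92.32, -0.91, -0.04]}
```

View pics/w5.png

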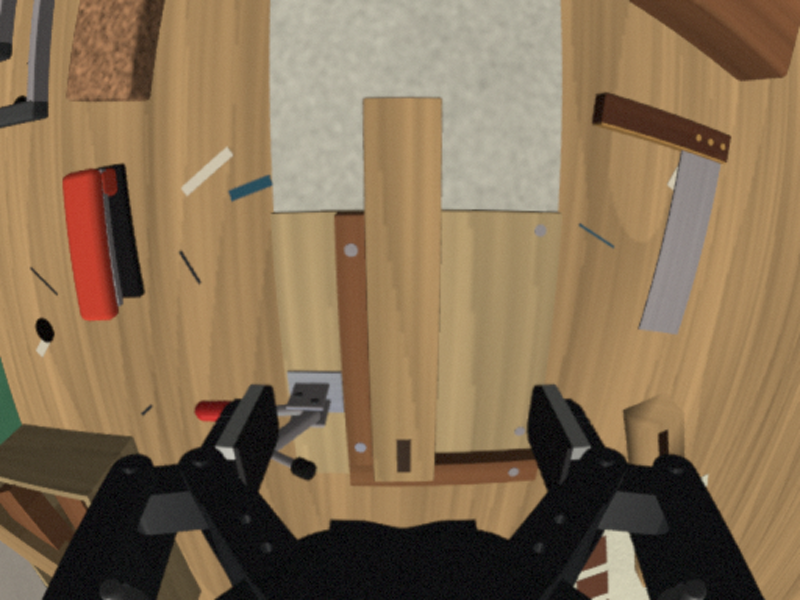

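```bash
python3 -c "
from h import *
i=np.load('w5.npy',allow_pickle=True).item()['img']
save('a5.png',cv2.resize(i[50:170,165:365],None,fx=4,fy=4,interpolation=cv2.INTER_CUBIC))
save('c5.png',cv2.resize(i[210:320,180:350],None,fx=4.6,fy=4.6,interpolation=cv2.INTER_CUBIC))"
```

View pics/a5.png

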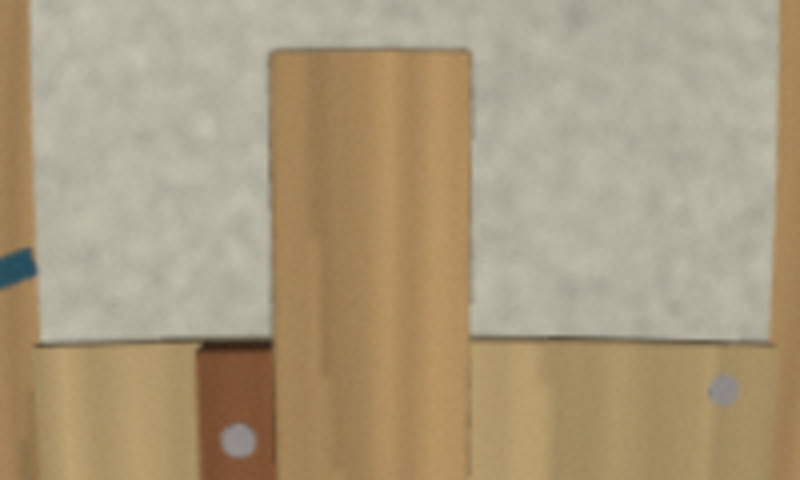

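View pics/c5.png

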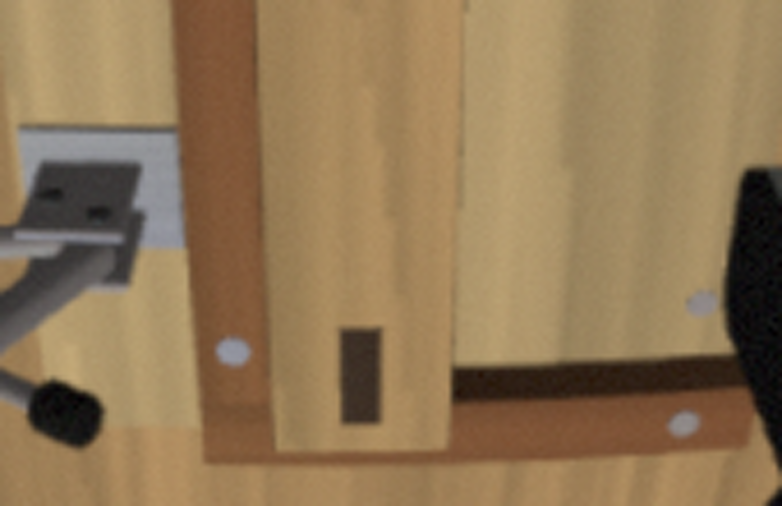

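```bash
python3 -c "
from h import *
c=np.load('w5.npy',allow_pickle=True).item()
A=lambda L:[(165+u/4-.4,50+v/4-.4) for u,v in L]
C=lambda L:[(180+u/4.6-.4,210+v/4.6-.4) for u,v in L]
s=A([(37,346),(773,346),(198,352)])+C([(750,446),(204,463),(453,368),(453,400)])
P=[(85,-22,18),(-110,-22,18),(36,-22,34),(-110,184,34),(36,184,34),(-23.5,168,18),(-23.5,168,34)]
x,r=fit(c,s,P,[554,12.8,.043]);print('sled',x,np.degrees(x[2]),r)
b=A([(270,50),(471,50)])+C([(273,452),(449,449)])
Q=[(22,-130,54),(-22,-130,54),(22,130,54),(-22,130,54)]
y,r=fit(c,b,Q,[550,50,0.04]);print('blank',y,np.degrees(y[2]),r)
for x in (x,np.array([553.98,12.82,.04327])):
  a=x[2];Rm=np.array([[np.cos(a),-np.sin(a)],[np.sin(a),np.cos(a)]])
  print('blank in sled',Rm.T@(y[:2]-x[:2]),y[2]-a)
"

```

```text
sled [5.54654594e+02 1.33807520e+01 4.90615195e-02] 2.8110180032628014 [[-1.6, 1.1], [0.7, 0.1], [2.7, 0.4], [0.1, -3.7], [3.1, -3.2], [-3.4, -0.5], [-2.6, 0.4]]
blank [5.50040416e+02 5.08478509e+01 4.52633463e-02] 2.5933987086757817 [[-0.3, -0.0], [0.3, -0.2], [0.0, 0.0], [-0.0, 0.3]]
blank in sled [-2.77117049 37.64830348] -0.0037981732064109666
blank in sled [-2.29094519 38.16266945] 0.001993346283361619
```

Blank is home (fit: −2.3, 38.2 mm, 0.002 rad). On to the wedge.

Call:
arm_command([
  {"dx": -0.08,"dy": 0.045,"dz": 0.37,"wx": 92,"wy": -0.9,"wz": 0,"gripper": -1},
  {"dx": -0.08,"dy": 0.045,"dz": 0.37,"wx": 92,"wy": -0.9,"wz": 0,"gripper": -1},
  {"dx": -0.08,"dy": 0.045,"dz": 0.37,"wx": 92,"wy": -0.9,"wz": 0,"gripper": -1},
  {"dx": -0.08,"dy": 0.045,"dz": 0.37,"wx": 92,"wy": -0.9,"wz": 0,"gripper": -1},
  {"dx": -0.08,"dy": 0.045,"dz": 0.37,"wx": 92,"wy": -0.9,"wz": 0,"gripper": -1},
  {"dx": -0.08,"dy": 0.045,"dz": 0.37,"wx": 92,"wy": -0.9,"wz": 0,"gripper": -1},
  {"dx": -0.08,"dy": 0.045,"dz": 0.37,"wx": 92,"wy": -0.9,"wz": 0,"gripper": -1},
  {"dx": -0.08,"dy": 0.045,"dz": 0.37,"wx": 92,"wy": -0.9,"wz": 0,"gripper": -1},
])

```text
clock: 8.9
position: [496.0, 403.6, 260.8]
ee_rot: [-0.154, 0.686, 0.157, 0.694]
contact_force: [-0.1, 1.3, 1.0]
gripper_width: 85.5
```

```bash
python3 -c "
from h import *
go(490,402,250,90)
c=wcam();np.save('w6.npy',c,allow_pickle=True);save('w6.png',cv2.resize(c['img'],(800,600),interpolation=cv2.INTER_CUBIC))"
```

```text
t 8.9 pos [496.  403.6 260.8] yaw 115.41 j [ 0.94  0.39  0.08  0.01 -1.26 -2.07] F [-0.1  1.3  1. ] w 85.5
{'d': [0.0108, 0.0011, -0.0062], 'w': [25.41, 0.64, -0.18]}
```

View pics/w6.png

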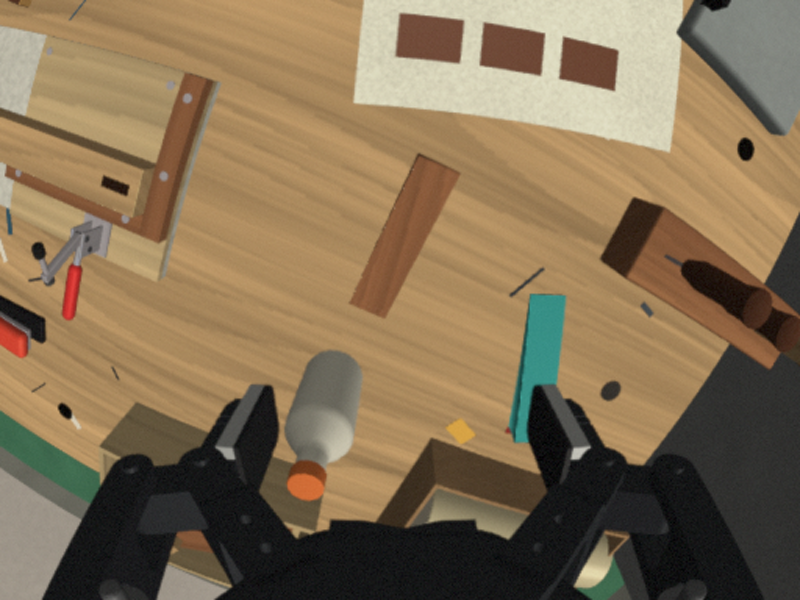

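```bash
python3 -c "
from h import *
c=np.load('w6.npy',allow_pickle=True).item()
save('a6.png',cv2.resize(c['img'][90:210,215:305],None,fx=5,fy=5,interpolation=cv2.INTER_CUBIC))
uv=[(u/1.5625-.3,v/1.5625-.3) for u,v in [(418,155),(460,173),(350,302),(385,318)]]
P=[(-75,-18,33),(-75,18,33),(75,-18,3),(75,18,3)]
y,r=fit(c,uv,P,[495,402,0]);print(y,np.degrees(y[2]),r)
g=y[:2]-40*np.array([np.cos(y[2]),np.sin(y[2])]);print('grip',g)
"

```

```text
[4.99871139e+02 4.03702394e+02 2.01698933e-02] 1.1556497569244328 [[0.4, -0.8], [-0.1, -0.1], [-0.4, 0.9], [0.0, 0.2]]
grip [459.87927526 402.89565263]
```

View pics/a6.png

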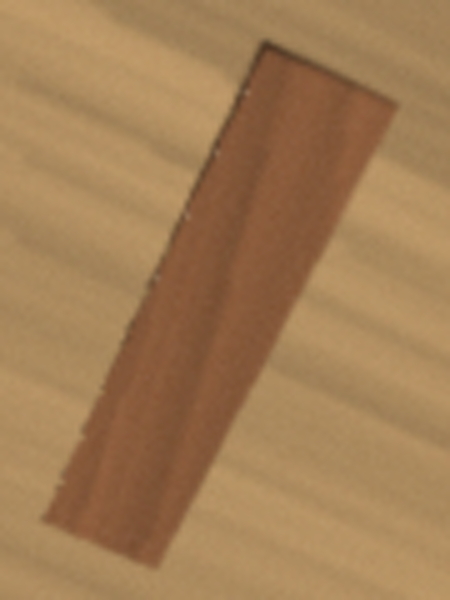

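```bash
python3 -c "
from h import *
go(460,403,4,91.2)"
```

```text
t 8.95 pos [496.  410.1 262. ] yaw 115.35 j [ 0.94  0.39  0.09  0.01 -1.26 -2.07] F [3.1 3.2 2.5] w 85.1
{'d': [0.2574, 0.0083, -0.04], 'w': [24.15, 0.93, -0.38]}
```

```bash
python3 -c "
from h import *
go(460,403,4,91.2)
print(arm.read_state()['joint_vel'])
c=wcam();np.save('w7.npy',c,allow_pickle=True);save('w7.png',cv2.resize(c['img'],(800,600),interpolation=cv2.INTER_CUBIC))
go(460,403,4,91.2)"
```

```text
t 8.95 pos [496.  410.1 262. ] yaw 115.35 j [ 0.94  0.39  0.09  0.01 -1.26 -2.07] F [3.1 3.2 2.5] w 85.1
{'d': [0.2574, 0.0083, -0.04], 'w': [24.15, 0.93, -0.38]}
[-0.05738901 -0.03050782 -0.08493341 -0.00306133  0.04304913  0.39919799]
t 9.0 pos [496.  406.9 260.9] yaw 115.9 j [ 0.94  0.39  0.09  0.01 -1.25 -2.06] F [ 0.1 -1.1  0.3] w 85.4
{'d': [0.2564, 0.0118, -0.0377], 'w': [24.7, 0.78, -0.27]}
```

View pics/w7.png

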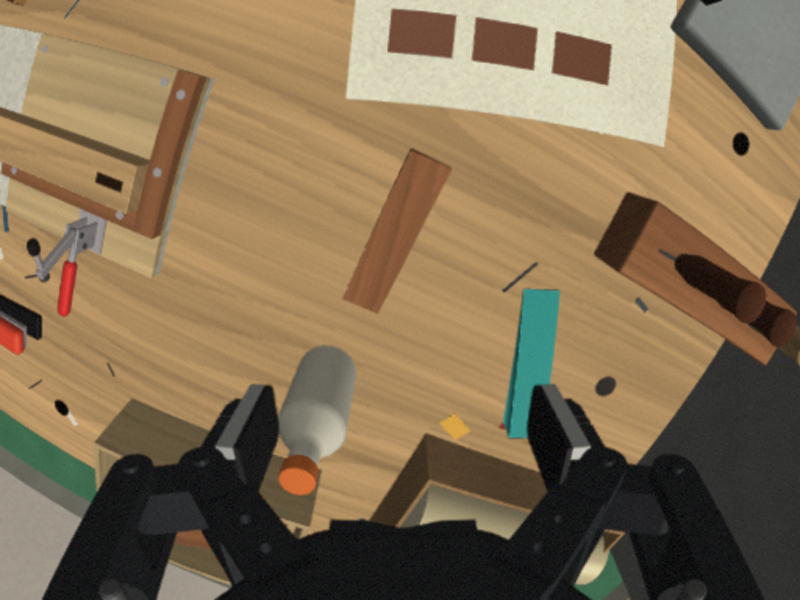

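```bash
python3 -c "
from h import *
c=np.load('w7.npy',allow_pickle=True).item()
uv=[(u/1.5625-.3,v/1.5625-.3) for u,v in [(411,149),(452,168),(343,298),(377,313)]]
P=[(-75,-18,33),(-75,18,33),(75,-18,3),(75,18,3)]
y,r=fit(c,uv,P,[495,402,0]);print(y,np.degrees(y[2]),r)
g=y[:2]-40*np.array([np.cos(y[2]),np.sin(y[2])]);print('grip',g)
go(461,403.5,60,91.2)"
```

```text
[4.99871035e+02 4.03629037e+02 1.31742784e-02] 0.7548305491836371 [[0.0, -0.2], [0.1, -0.1], [-0.6, 0.2], [0.4, 0.2]]
grip [459.87450614 403.102081  ]
t 9.0 pos [496.  406.9 260.9] yaw 115.9 j [ 0.94  0.39  0.09  0.01 -1.25 -2.06] F [ 0.1 -1.1  0.3] w 85.4
{'d': [0.2004, 0.0119, -0.0358], 'w': [24.7, 0.78, -0.27]}
```

Call:
arm_command([
  {"dx": 0.04,"dy": 0.012,"dz": -0.037,"wx": 24.8,"wy": 0.8,"wz": 0,"gripper": -1},
  {"dx": 0.09,"dy": 0.012,"dz": -0.037,"wx": 24.8,"wy": 0.8,"wz": 0,"gripper": -1},
  {"dx": 0.14,"dy": 0.012,"dz": -0.037,"wx": 24.8,"wy": 0.8,"wz": 0,"gripper": -1},
  {"dx": 0.18,"dy": 0.012,"dz": -0.037,"wx": 24.8,"wy": 0.8,"wz": 0,"gripper": -1},
  {"dx": 0.205,"dy": 0.012,"dz": -0.037,"wx": 24.8,"wy": 0.8,"wz": 0,"gripper": -1},
  {"dx": 0.22,"dy": 0.012,"dz": -0.037,"wx": 24.8,"wy": 0.8,"wz": 0,"gripper": -1},
  {"dx": 0.22,"dy": 0.012,"dz": -0.037,"wx": 24.8,"wy": 0.8,"wz": 0,"gripper": -1},
  {"dx": 0.22,"dy": 0.012,"dz": -0.037,"wx": 24.8,"wy": 0.8,"wz": 0,"gripper": -1},
])

```text
clock: 9.8
position: [460.4, 403.5, 40.6]
ee_rot: [-0.005, 0.707, 0.009, 0.707]
contact_force: [0.1, 0.4, 1.2]
gripper_width: 85.5
```

```bash
python3 -c "
from h import *
go(460,403,4,91)
c=wcam();np.save('w8.npy',c,allow_pickle=True);save('w8.png',cv2.resize(c['img'],(800,600),interpolation=cv2.INTER_CUBIC))"
```

```text
t 9.8 pos [460.4 403.5  40.6] yaw 91.14 j [ 0.98  0.55 -0.25 -0.   -0.77 -2.53] F [0.1 0.4 1.2] w 85.5
{'d': [0.0366, -0.0007, -0.0003], 'w': [0.14, -0.05, -0.27]}
```

View pics/w8.png

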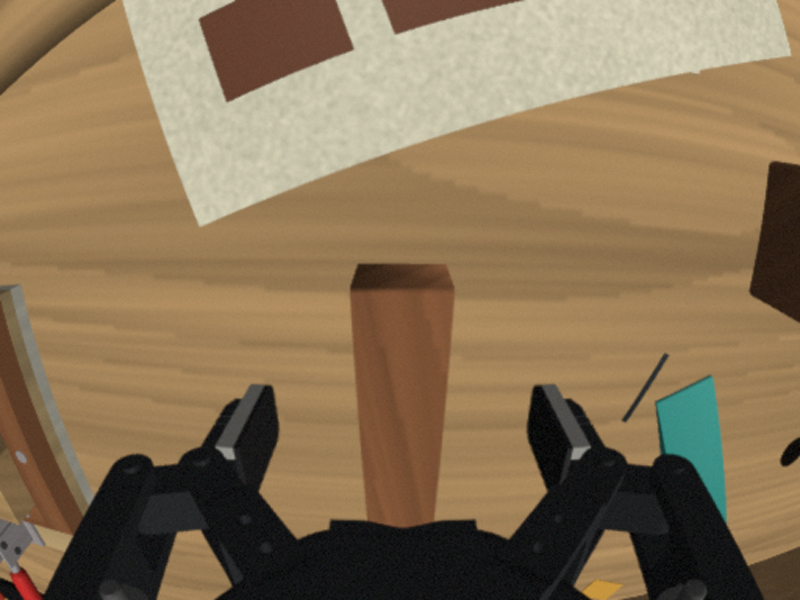

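Call:
arm_command([
  {"dx": 0.018,"dy": 0,"dz": 0,"wx": 0,"wy": 0,"wz": 0,"gripper": -1},
  {"dx": 0.03,"dy": 0,"dz": 0,"wx": 0,"wy": 0,"wz": 0,"gripper": -0.4},
  {"dx": 0.035,"dy": 0,"dz": 0,"wx": 0,"wy": 0,"wz": 0,"gripper": 0},
  {"dx": 0.035,"dy": 0,"dz": 0,"wx": 0,"wy": 0,"wz": 0,"gripper": 1},
  {"dx": 0.035,"dy": 0,"dz": 0,"wx": 0,"wy": 0,"wz": 0,"gripper": 1},
  {"dx": 0.035,"dy": 0,"dz": 0,"wx": 0,"wy": 0,"wz": 0,"gripper": 1},
  {"dx": 0.035,"dy": 0,"dz": 0,"wx": 0,"wy": 0,"wz": 0,"gripper": 1},
  {"dx": 0.035,"dy": 0,"dz": 0,"wx": 0,"wy": 0,"wz": 0,"gripper": 1},
])

```text
clock: 10.65
position: [460.8, 404.4, 6.9]
ee_rot: [-0.005, 0.707, 0.009, 0.707]
contact_force: [-0.1, 0.9, 1.5]
gripper_width: 34.8
```

```bash
python3 -c "
from h import *
go(460,403,150,91)
c=wcam();np.save('w9.npy',c,allow_pickle=True);save('w9.png',cv2.resize(c['img'],(800,600),interpolation=cv2.INTER_CUBIC))
s=get_image('scene');save('s9.png',cv2.resize(s['img'],(800,600),interpolation=cv2.INTER_CUBIC))"
```

```text
t 10.65 pos [460.8 404.4   6.9] yaw 91.14 j [ 0.98  0.6  -0.27 -0.01 -0.7  -2.53] F [-0.1  0.9  1.5] w 34.8
{'d': [-0.1431, -0.0004, -0.0008], 'w': [0.14, 0.03, -0.38]}
```

View pics/w9.png

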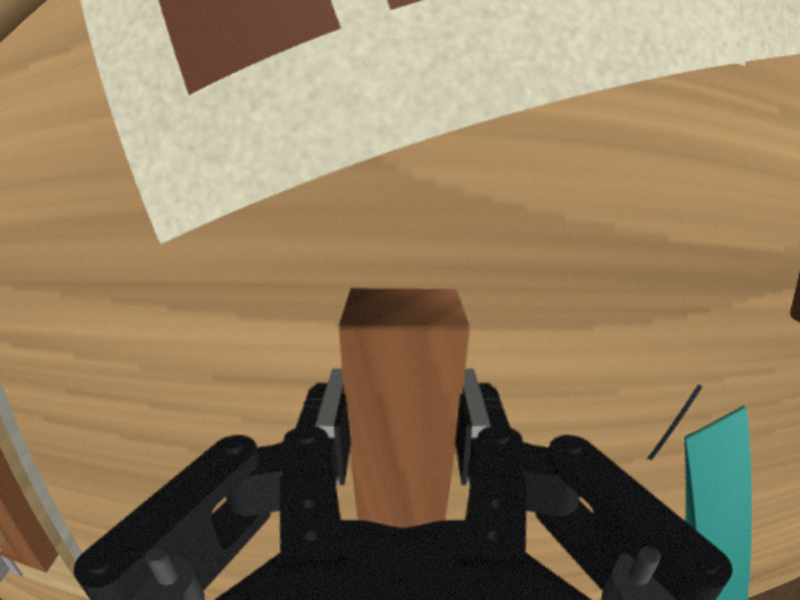

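View pics/s9.png

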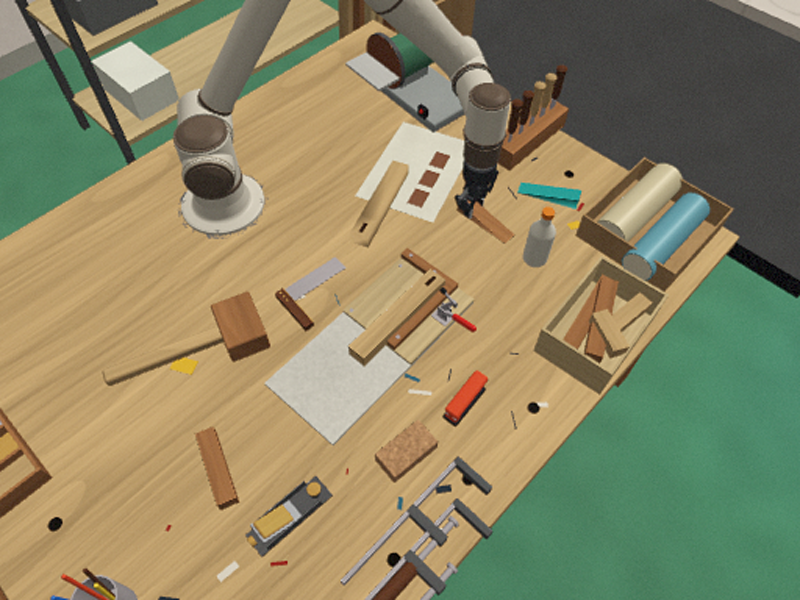

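Wedge held (34.8 mm opening). The heel protrudes as it should. Lifting and carrying over.

Call:
arm_command([
  {"dx": -0.05,"dy": 0,"dz": 0,"wx": 0,"wy": 0,"wz": 0,"gripper": 1},
  {"dx": -0.1,"dy": 0,"dz": 0,"wx": -5,"wy": 0,"wz": 0,"gripper": 1},
  {"dx": -0.15,"dy": -0.01,"dz": 0,"wx": -13,"wy": 0,"wz": 0,"gripper": 1},
  {"dx": -0.18,"dy": -0.045,"dz": 0.005,"wx": -21,"wy": 0,"wz": 0,"gripper": 1},
  {"dx": -0.18,"dy": -0.09,"dz": 0.012,"wx": -29,"wy": 0,"wz": 0,"gripper": 1},
  {"dx": -0.18,"dy": -0.135,"dz": 0.02,"wx": -37,"wy": 0,"wz": 0,"gripper": 1},
  {"dx": -0.18,"dy": -0.18,"dz": 0.026,"wx": -45,"wy": 0,"wz": 0,"gripper": 1},
  {"dx": -0.18,"dy": -0.225,"dz": 0.032,"wx": -53,"wy": 0,"wz": 0,"gripper": 1},
])

```text
clock: 11.55
position: [496.9, 177.0, 185.4]
ee_rot: [-0.322, 0.627, 0.326, 0.63]
contact_force: [1.4, 0.1, -1.5]
gripper_width: 34.9
```

```bash
python3 -c "
from h import *
go(562,-225,170,182.48)"
```

```text
t 11.55 pos [496.9 177.  185.4] yaw 144.49 j [ 0.65  0.26 -0.3  -0.01 -1.01 -1.26] F [ 1.4  0.1 -1.5] w 34.9
{'d': [0.0127, -0.2866, -0.2895], 'w': [-37.99, 0.38, -0.1]}
```

Call:
arm_command([
  {"dx": -0.01,"dy": -0.034,"dz": -0.034,"wx": -8,"wy": 0,"wz": 0,"gripper": 1},
  {"dx": -0.01,"dy": -0.068,"dz": -0.068,"wx": -16,"wy": 0,"wz": 0,"gripper": 1},
  {"dx": -0.01,"dy": -0.102,"dz": -0.102,"wx": -24,"wy": 0,"wz": 0,"gripper": 1},
  {"dx": -0.01,"dy": -0.136,"dz": -0.136,"wx": -32,"wy": 0,"wz": 0,"gripper": 1},
  {"dx": -0.01,"dy": -0.17,"dz": -0.17,"wx": -38,"wy": 0,"wz": 0,"gripper": 1},
  {"dx": -0.01,"dy": -0.204,"dz": -0.204,"wx": -38,"wy": 0,"wz": 0,"gripper": 1},
  {"dx": -0.01,"dy": -0.238,"dz": -0.238,"wx": -38,"wy": 0,"wz": 0,"gripper": 1},
  {"dx": -0.01,"dy": -0.27,"dz": -0.27,"wx": -38,"wy": 0,"wz": 0,"gripper": 1},
])

```text
clock: 12.35
position: [558.6, -195.5, 192.7]
ee_rot: [-0.509, 0.487, 0.512, 0.491]
contact_force: [0.8, -0.3, -0.8]
gripper_width: 35.0
```

```bash
python3 -c "
from h import *
go(562,-225,100,182.48)"
```

```text
t 12.35 pos [ 558.6 -195.5  192.7] yaw -177.5 j [-0.07  0.36 -0.13 -0.01 -1.08  0.11] F [ 0.8 -0.3 -0.8] w 35.0
{'d': [0.0924, -0.0021, -0.0303], 'w': [0.02, 0.4, 0.01]}
```

Call:
arm_command([
  {"dx": 0.02,"dy": -0.002,"dz": -0.03,"wx": 0,"wy": 0.3,"wz": 0,"gripper": 1},
  {"dx": 0.06,"dy": -0.002,"dz": -0.03,"wx": 0,"wy": 0.3,"wz": 0,"gripper": 1},
  {"dx": 0.1,"dy": -0.002,"dz": -0.03,"wx": 0,"wy": 0.3,"wz": 0,"gripper": 1},
  {"dx": 0.13,"dy": -0.002,"dz": -0.03,"wx": 0,"wy": 0.3,"wz": 0,"gripper": 1},
  {"dx": 0.145,"dy": -0.002,"dz": -0.03,"wx": 0,"wy": 0.3,"wz": 0,"gripper": 1},
  {"dx": 0.155,"dy": -0.002,"dz": -0.03,"wx": 0,"wy": 0.3,"wz": 0,"gripper": 1},
  {"dx": 0.155,"dy": -0.002,"dz": -0.03,"wx": 0,"wy": 0.3,"wz": 0,"gripper": 1},
  {"dx": 0.155,"dy": -0.002,"dz": -0.03,"wx": 0,"wy": 0.3,"wz": 0,"gripper": 1},
])

```text
clock: 13.15
position: [562.5, -224.4, 38.2]
ee_rot: [0.511, -0.488, -0.511, -0.49]
contact_force: [0.2, 0.8, 0.2]
gripper_width: 34.4
```

```bash
python3 -c "
from h import *
go(562.2,-225,17,182.48)
c=wcam();np.save('w10.npy',c,allow_pickle=True);save('w10.png',cv2.resize(c['img'],(800,600),interpolation=cv2.INTER_CUBIC))
s=get_image('scene');save('s10.png',cv2.resize(s['img'][130:300,150:330],(800,756),interpolation=cv2.INTER_CUBIC)[:600])"
```

```text
t 13.15 pos [ 562.5 -224.4   38.2] yaw -177.48 j [-0.11  0.55 -0.27 -0.   -0.76  0.16] F [0.2 0.8 0.2] w 34.4
{'d': [0.0212, 0.0003, -0.0006], 'w': [0.04, 0.07, 0.09]}
```

View pics/w10.png

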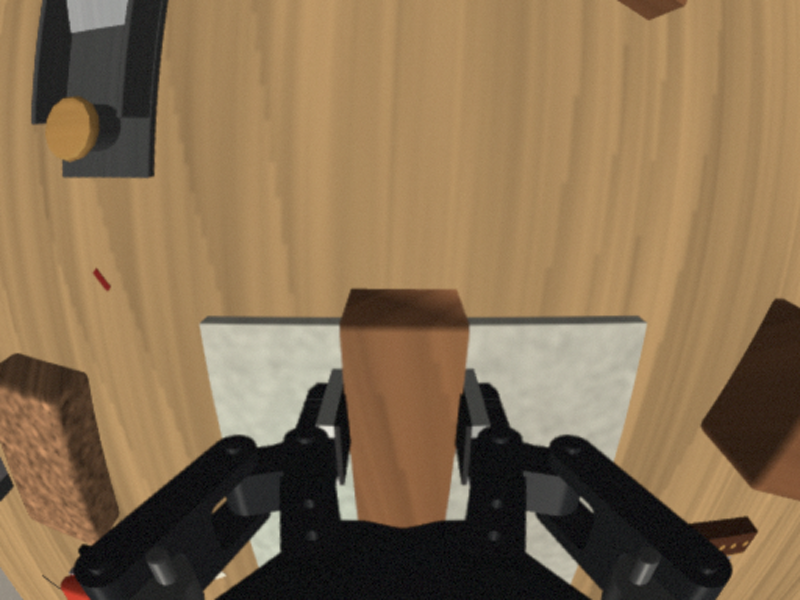

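View pics/s10.png

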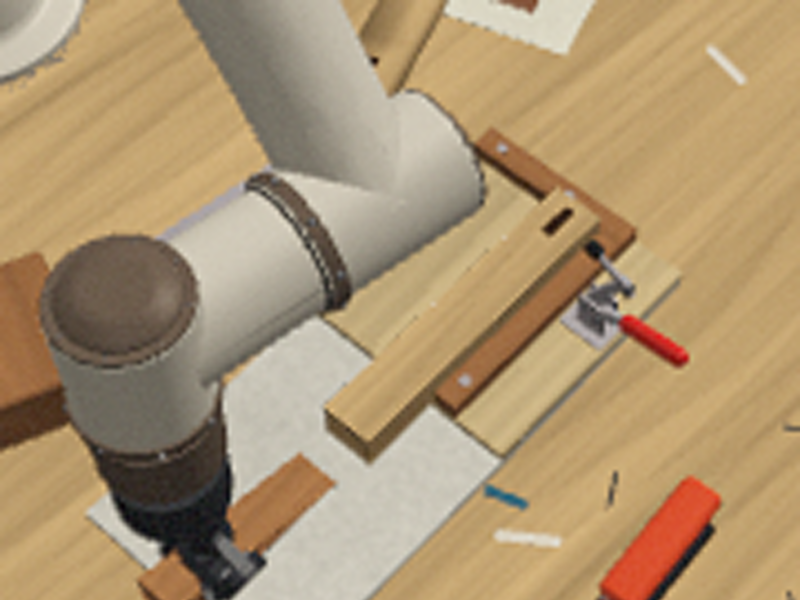

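Call:
arm_command([
  {"dx": 0.008,"dy": 0,"dz": 0,"wx": 0,"wy": 0,"wz": 0,"gripper": 1},
  {"dx": 0.014,"dy": 0,"dz": 0,"wx": 0,"wy": 0,"wz": 0,"gripper": 1},
  {"dx": 0.018,"dy": 0,"dz": 0,"wx": 0,"wy": 0,"wz": 0,"gripper": 1},
  {"dx": 0.02,"dy": 0,"dz": 0,"wx": 0,"wy": 0,"wz": 0,"gripper": 1},
  {"dx": 0.022,"dy": 0,"dz": 0,"wx": 0,"wy": 0,"wz": 0,"gripper": 1},
  {"dx": 0.023,"dy": 0,"dz": 0,"wx": 0,"wy": 0,"wz": 0,"gripper": 1},
  {"dx": 0.023,"dy": 0,"dz": 0,"wx": 0,"wy": 0,"wz": 0,"gripper": 1},
  {"dx": 0.023,"dy": 0,"dz": 0,"wx": 0,"wy": 0,"wz": 0,"gripper": 1},
])

```text
clock: 14.05
position: [563.0, -224.4, 16.0]
ee_rot: [0.511, -0.488, -0.51, -0.49]
contact_force: [0.3, 0.4, 1.3]
gripper_width: 34.7
```

```bash
python3 -c "
from h import *
go(559,-148.1,15.5,182.48)"
```

```text
t 14.05 pos [ 563.  -224.4   16. ] yaw -177.49 j [-0.11  0.58 -0.28 -0.   -0.71  0.16] F [0.3 0.4 1.3] w 34.7
{'d': [0.0006, 0.0006, 0.0764], 'w': [0.03, 0.06, 0.18]}
```

Call:
arm_command([
  {"dx": 0.001,"dy": 0,"dz": 0.01,"wx": 0,"wy": 0,"wz": 0,"gripper": 1},
  {"dx": 0.001,"dy": 0,"dz": 0.02,"wx": 0,"wy": 0,"wz": 0,"gripper": 1},
  {"dx": 0.001,"dy": 0,"dz": 0.03,"wx": 0,"wy": 0,"wz": 0,"gripper": 1},
  {"dx": 0.001,"dy": 0,"dz": 0.04,"wx": 0,"wy": 0,"wz": 0,"gripper": 1},
  {"dx": 0.001,"dy": 0,"dz": 0.048,"wx": 0,"wy": 0,"wz": 0,"gripper": 1},
  {"dx": 0.001,"dy": 0,"dz": 0.053,"wx": 0,"wy": 0,"wz": 0,"gripper": 1},
  {"dx": 0.001,"dy": 0,"dz": 0.053,"wx": 0,"wy": 0,"wz": 0,"gripper": 1},
  {"dx": 0.001,"dy": 0,"dz": 0.053,"wx": 0,"wy": 0,"wz": 0,"gripper": 1},
])

```text
clock: 14.85
position: [561.3, -169.9, 16.0]
ee_rot: [0.512, -0.487, -0.51, -0.49]
contact_force: [0.3, 2.0, 6.2]
gripper_width: 35.0
```

```bash
python3 -c "
from h import *
go(559,-148.1,15.5,182.48)
s=get_image('scene');save('s11.png',cv2.resize(s['img'][170:300,170:330],(800,650),interpolation=cv2.INTER_CUBIC)[:600])"
```

```text
t 14.85 pos [ 561.3 -169.9   16. ] yaw -177.4 j [-0.02  0.55 -0.33 -0.   -0.68  0.07] F [0.3 2.  6.2] w 35.0
{'d': [0.0006, 0.0014, 0.0219], 'w': [0.12, 0.07, 0.28]}
```

View pics/s11.png

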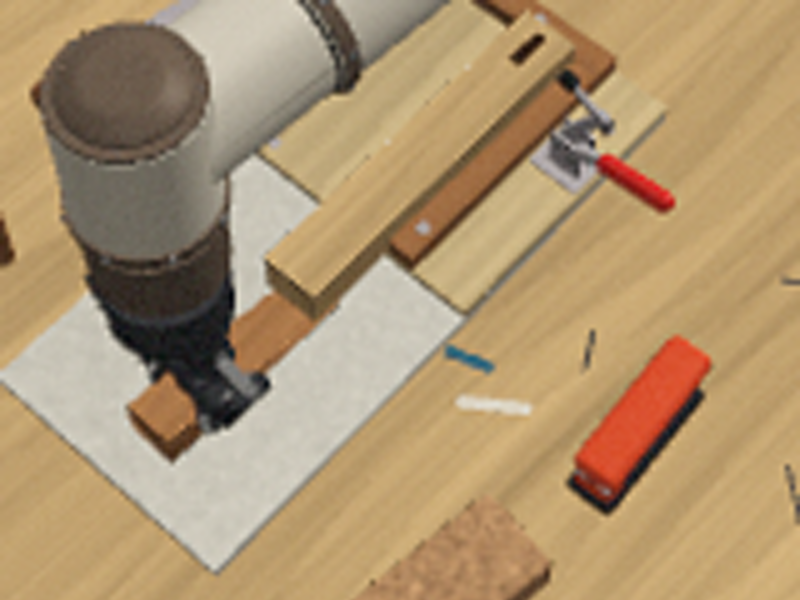

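Call:
arm_command([
  {"dx": 0,"dy": 0.0005,"dz": 0.003,"wx": 0,"wy": 0,"wz": 0,"gripper": 1},
  {"dx": 0,"dy": 0.0005,"dz": 0.006,"wx": 0,"wy": 0,"wz": 0,"gripper": 1},
  {"dx": 0,"dy": 0.0005,"dz": 0.009,"wx": 0,"wy": 0,"wz": 0,"gripper": 1},
  {"dx": 0,"dy": 0.001,"dz": 0.012,"wx": 0,"wy": 0,"wz": 0,"gripper": 1},
  {"dx": 0,"dy": 0.001,"dz": 0.014,"wx": 0,"wy": 0,"wz": 0,"gripper": 1},
  {"dx": 0,"dy": 0.001,"dz": 0.014,"wx": 0,"wy": 0,"wz": 0,"gripper": 1},
  {"dx": 0,"dy": 0.001,"dz": 0.014,"wx": 0,"wy": 0,"wz": 0,"gripper": 1},
  {"dx": 0,"dy": 0.001,"dz": 0.014,"wx": 0,"wy": 0,"wz": 0,"gripper": 1},
])

```text
clock: 15.7
position: [559.7, -155.7, 16.0]
ee_rot: [0.512, -0.487, -0.51, -0.49]
contact_force: [-0.6, 0.2, 3.5]
gripper_width: 34.9
```

```bash
python3 -c "
from h import *
go(559,-148.1,15.5,182.48)
c=wcam();np.save('w12.npy',c,allow_pickle=True);save('w12.png',cv2.resize(c['img'],(800,600),interpolation=cv2.INTER_CUBIC))
s=get_image('scene');np.save('s12.npy',s,allow_pickle=True);save('s12.png',cv2.resize(s['img'][200:260,190:270],(800,600),interpolation=cv2.INTER_CUBIC)[:600])"
```

```text
t 15.7 pos [ 559.7 -155.7   16. ] yaw -177.41 j [ 0.01  0.55 -0.35 -0.   -0.67  0.04] F [-0.6  0.2  3.5] w 34.9
{'d': [0.0006, 0.0003, 0.0076], 'w': [0.11, 0.09, 0.27]}
```

View pics/s12.png

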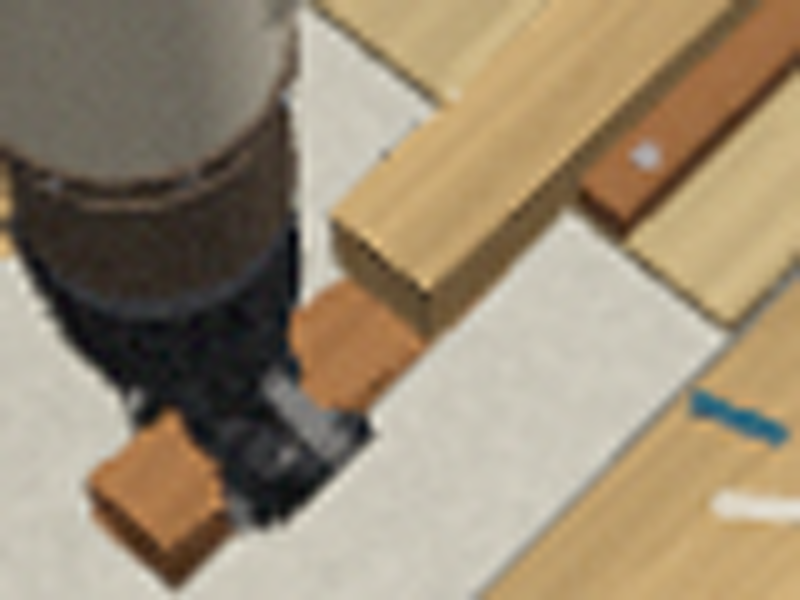

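View pics/w12.png

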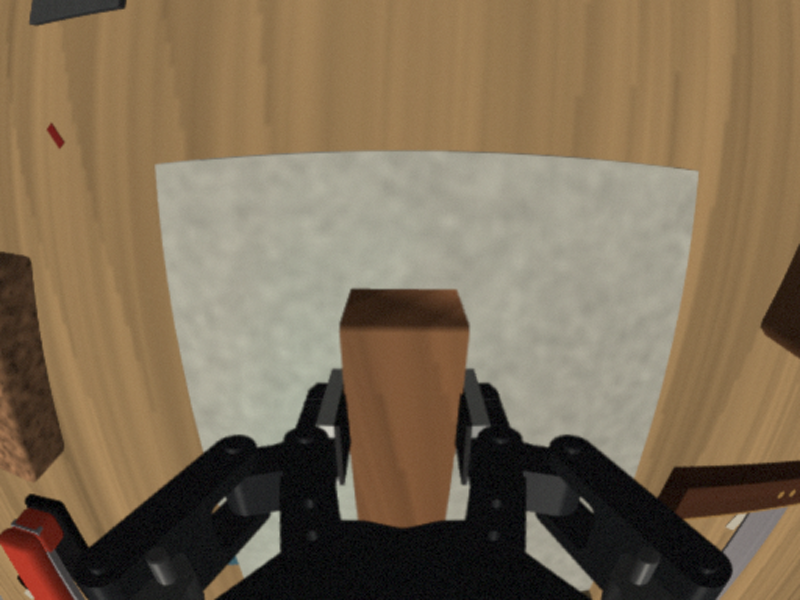

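```bash
python3 -c "
from h import *
c=np.load('w12.npy',allow_pickle=True).item()
f=lambda L,z:wpix2w(c,[(u/1.5625-.3,v/1.5625-.3) for u,v in L],z)
E=f([(155,164),(697,171)],9);H=f([(342,328),(467,328)],42);B=f([(351,289),(457,289)],9)
print(E.round(1),H.round(1),B.round(1))
a=.04327;Rm=np.array([[np.cos(a),-np.sin(a)],[np.sin(a),np.cos(a)]])
for n,X in (('E',E),('H',H),('B',B)): print(n,((X[:,:2]-[553.98,12.82])@Rm).round(1))
"

```

```text
[[ 650.5 -233.1    9. ]
 [ 455.4 -241.8    9. ]] [[ 577.7 -189.4   42. ]
 [ 543.2 -191.    42. ]] [[ 578.8 -189.8    9. ]
 [ 542.5 -191.5    9. ]]
E [[  85.8 -249.9]
 [-109.5 -250.1]]
H [[  14.9 -203. ]
 [ -19.6 -203.2]]
B [[  16.  -203.5]
 [ -20.3 -203.6]]
```

Call:
arm_command([
  {"dx": 0,"dy": 0,"dz": 0.0015,"wx": 0,"wy": 0,"wz": 0,"gripper": 1},
  {"dx": 0,"dy": 0,"dz": 0.003,"wx": 0,"wy": 0,"wz": 0,"gripper": 1},
  {"dx": 0,"dy": 0,"dz": 0.0045,"wx": 0,"wy": 0,"wz": 0,"gripper": 1},
  {"dx": 0,"dy": 0,"dz": 0.006,"wx": 0,"wy": 0,"wz": 0,"gripper": 1},
  {"dx": 0,"dy": 0,"dz": 0.0075,"wx": 0,"wy": 0,"wz": 0,"gripper": 1},
  {"dx": 0,"dy": 0,"dz": 0.0075,"wx": 0,"wy": 0,"wz": 0,"gripper": 1},
  {"dx": 0,"dy": 0,"dz": 0.0075,"wx": 0,"wy": 0,"wz": 0,"gripper": 1},
  {"dx": 0,"dy": 0,"dz": 0.0075,"wx": 0,"wy": 0,"wz": 0,"gripper": 1},
])

```text
clock: 16.6
position: [559.3, -148.0, 16.1]
ee_rot: [0.512, -0.487, -0.511, -0.49]
contact_force: [0.2, -2.2, 2.6]
gripper_width: 34.6
```

```bash
python3 -c "
from h import *
go(559,-148.1,15.5,182.48)
c=wcam();np.save('w13.npy',c,allow_pickle=True);save('w13.png',cv2.resize(c['img'],(800,600),interpolation=cv2.INTER_CUBIC))
s=get_image('scene');save('s13.png',cv2.resize(s['img'][160:260,190:323],(800,600),interpolation=cv2.INTER_CUBIC)[:600])
s=get_image('top');save('t13.png',cv2.resize(s['img'][150:240,210:350],(800,514),interpolation=cv2.INTER_CUBIC)[:600])"
```

```text
t 16.6 pos [ 559.3 -148.    16.1] yaw -177.4 j [ 0.02  0.54 -0.35 -0.   -0.67  0.03] F [ 0.2 -2.2  2.6] w 34.6
{'d': [0.0006, 0.0003, -0.0001], 'w': [0.12, 0.1, 0.27]}
```

View pics/s13.png

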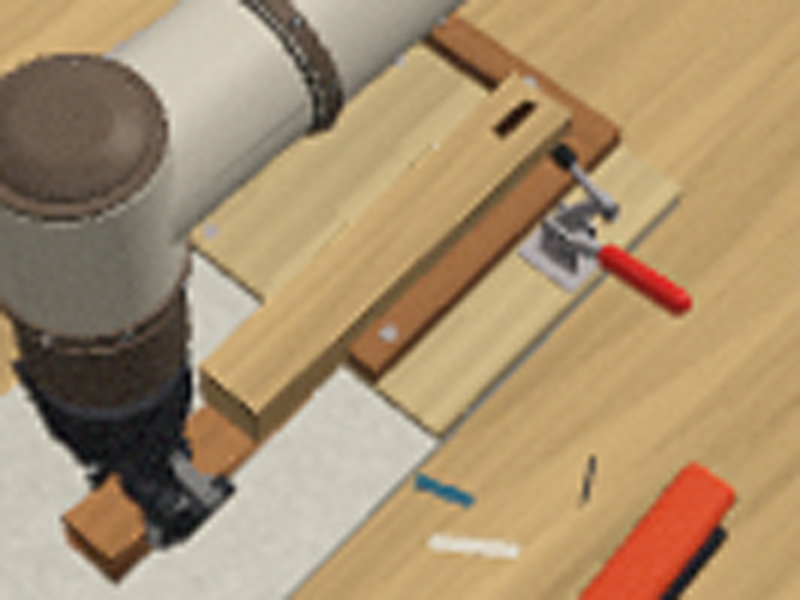

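View pics/w13.png

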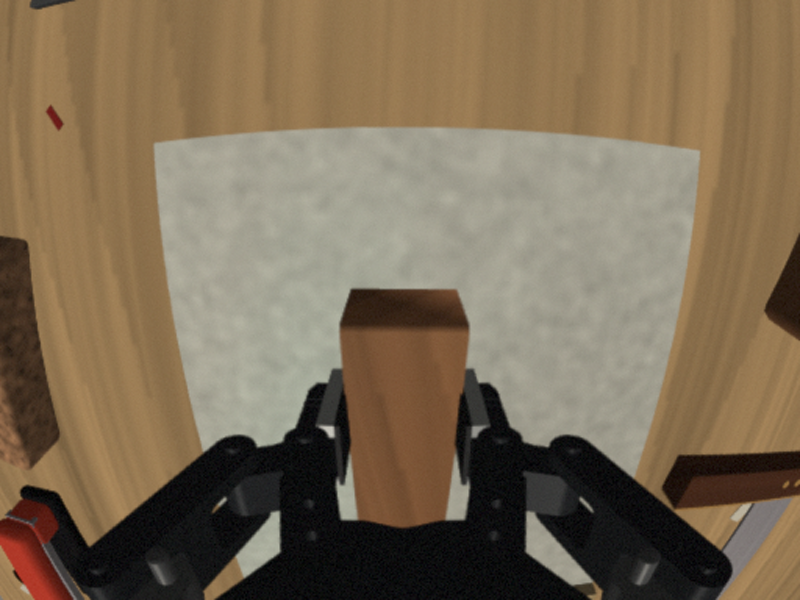

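View pics/t13.png

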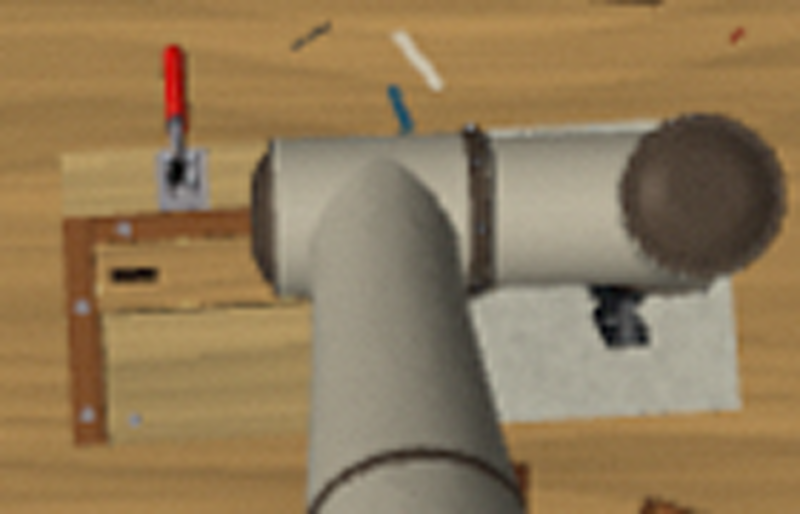

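```bash
python3 -c "
from h import *
c=np.load('w13.npy',allow_pickle=True).item()
f=lambda L,z:wpix2w(c,[(u/1.5625-.3,v/1.5625-.3) for u,v in L],z)
a=.04327;Rm=np.array([[np.cos(a),-np.sin(a)],[np.sin(a),np.cos(a)]])
for n,X in (('E',f([(154,144),(698,151)],9)),('H',f([(342,328),(467,328)],42)),('B',f([(351,289),(457,289)],9))): print(n,((X[:,:2]-[553.98,12.82])@Rm).round(1))
s=get_image('scene')
S=lambda x,y,z:list(np.array([553.98,12.82])+Rm@[x,y])+[z]
print(w2pix(s,[S(20,-92,54),S(-24,-92,54),S(20,-92,57.2),S(-24,-92,57.2),S(20,-92,21),S(20,-22,34),S(85,-22,18),S(-2,-203,42)]).round(1))
save('f14.png',cv2.resize(s['img'][205:245,205:265],(780,520),interpolation=cv2.INTER_CUBIC))
go(559,-148,16)"
```

```text
E [[  85.7 -249.3]
 [-109.3 -249.9]]
H [[  14.9 -195.3]
 [ -19.6 -195.5]]
B [[  16.  -195.8]
 [ -20.3 -195.9]]
[[231.3 228.9]
 [221.2 220.8]
 [231.2 228.5]
 [221.1 220.3]
 [231.7 233.9]
 [246.4 217.6]
 [261.4 231.8]
 [201.2 250.5]]
t 16.8 pos [ 559.3 -148.    16. ] yaw -177.4 j [ 0.02  0.54 -0.35 -0.   -0.67  0.03] F [-0.3 -0.4  2.5] w 34.6
{'d': [0.0, 0.0003, -0.0]}
```

View pics/f14.png

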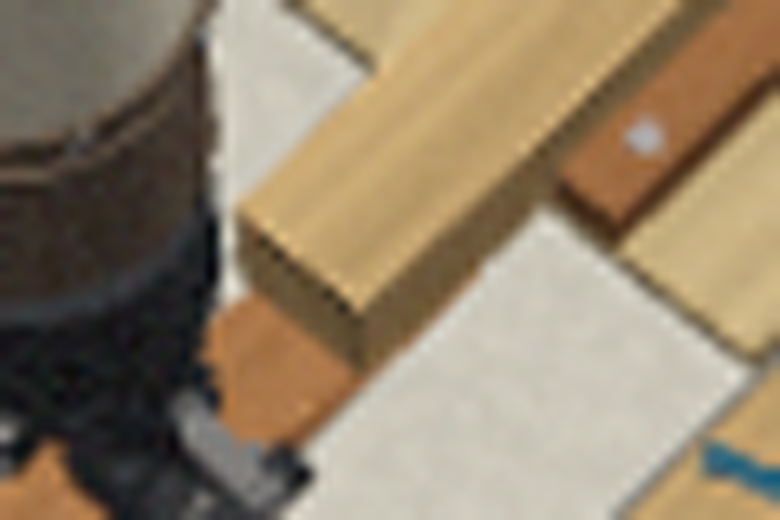

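```bash
python3 -c "
from h import *
print(arm.job_done()); go(559,-148,16)"
```

```text
the job is handed in; nothing more can be done
None
the job is handed in; nothing more can be done
```

I handed the job in at about 17 s. The blank is against the fence and stop, the wedge is under its foot with an estimated lift of about 3.3 mm, and the fingers are still holding the wedge.

- **Blank:** I gripped it and slid it against the fence (about 6 N), then against the end stop (about 22 N), and let go. A wrist-camera fit then put its centre at (-2.3, 38.2) mm on the sled, with home at (-2, 38), and 0.002 rad off parallel.
- **Wedge:** I took the brown tapered bar at the left, not the packer or the turquoise piece. I turned it thin end towards the foot, set it on the ledge and pushed it in. In the last wrist picture its heel is at y ≈ -195.6 mm on the sled. That puts the tip about 46 mm past the foot's end, and it is lying flat. The gripper opening is 34.6 mm, with about 2.5 N pressing down.
- **Weaker checks:**
  - The 3.3 mm lift comes from the wedge's position. The scene picture only agrees roughly, because 3 mm is about half a pixel there and that camera's calibration is about 1.5 pixels off.
  - In the later fit of the sled the residuals were large because I guessed the strip widths, so I relied on the first sled fit.
  - I did not re-fit the blank after lifting; the scene and top pictures show it still about in place.
- **Other things:** I saw no sign that anything else moved, but I did not measure this.

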